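Load the vegetable rinsing stand and set its valve

TASK

Get the peppers ready for rinsing: first turn the blue valve handle of the rinsing stand fully shut, then, with it still shut, put every red pepper in the red-rimmed basin and every green pepper in the green-rimmed basin. Only when all are in, open the valve until its pointer stands at the orange mark on the dial, and let go. Leave the salt bowl and the teaspoon where they are.

Things in the scene. Friction and masses are not known exactly. Their poses are not given: they have to be found in the camera images.
- red_a_mid (a point): centre of a loose bright red sweet pepper, round, 65 mm across and 56 mm high without its thin green stalk (the stalk stands up to 15 mm higher and is not solid); it stands upright at the start, this point 28 mm above its underside. About 0.12 kg. May be absent.
- red_b_mid (a point): centre of a loose dark red sweet pepper, round, 58 mm across and 50 mm high without its thin green stalk (the stalk stands up to 15 mm higher and is not solid); it stands upright at the start, this point 25 mm above its underside. About 0.12 kg. May be absent.
- red_c_mid (a point): centre of a loose dark red sweet pepper, round, 58 mm across and 50 mm high without its thin green stalk (the stalk stands up to 15 mm higher and is not solid); it stands upright at the start, this point 25 mm above its underside. About 0.12 kg. May be absent.
- green_a_mid (a point): centre of a loose green sweet pepper, round, 44 mm across and 37 mm high without its thin green stalk (the stalk stands up to 15 mm higher and is not solid); it stands upright at the start, this point 18.5 mm above its underside. About 0.12 kg. May be absent.
- green_b_mid (a point): centre of a loose green sweet pepper, round, 44 mm across and 37 mm high without its thin green stalk (the stalk stands up to 15 mm higher and is not solid); it stands upright at the start, this point 18.5 mm above its underside. About 0.12 kg. May be absent.
- green_c_mid (a point): centre of a loose green sweet pepper, round, 44 mm across and 37 mm high without its thin green stalk (the stalk stands up to 15 mm higher and is not solid); it stands upright at the start, this point 18.5 mm above its underside. About 0.12 kg. May be absent.
- red_basin_floor (a point): centre of the inner floor of the white basin with the red rim; the basin is fixed on the rinsing stand, its inside is 152 mm along this point's x axis by 202 mm along its y axis, walls 5 mm thick, the rim 48 mm above this floor. The two basins stand either side of the valve, and which is left or right varies. A steel spray nozzle behind each basin's +x wall stands 22 mm higher than the rim, outside the basin.
- green_basin_floor (a point): centre of the inner floor of the white basin with the green rim; the basin is fixed on the rinsing stand, its inside is 152 mm along this point's x axis by 202 mm along its y axis, walls 5 mm thick, the rim 48 mm above this floor. The two basins stand either side of the valve, and which is left or right varies. A steel spray nozzle behind each basin's +x wall stands 22 mm higher than the rim, outside the basin.
- valve (a joint): opening of the stand's blue valve handle, rad: 0 = shut (against its stop, pointer towards the front of the stand, at the first long tick), 1.57 = fully open (stop); grows counter-clockwise seen from above, about a vertical axis. Stiff: stays where it is left, takes about 0.12 N m to turn.
- valve_grip (a point): the handle's turning axis at the height to grip it: middle of the blue handle bar, which is 76 mm long, 14 mm thick and 30 mm tall (15 mm above and 15 mm below this point); the white dial, 124 mm across, lies 38 mm below this point. The stand's grey base plate, 12 mm high, lies 175 mm deep by 570 mm wide about this axis (its front edge 88 mm in front of it), square with the basins. x axis: along the bar, towards the pointer end; z up.
- valve_pointer (a point): tip of the pointer nose at one end of the blue handle, 50 mm from the turning axis, close above the dial; x axis points outwards from the turning axis through the pointer, z up.
- mark (a point): the orange flow mark, a clip fixed on the rim of the round white dial, 56 mm from the valve's turning axis; x axis points outwards from the turning axis through the mark. The valve is set when the pointer's x axis and this one are in line; that is at a valve opening of between 0.5 and 1.3 rad.
- salt_bowl_mid (a point): bystander: small wooden salt bowl, loose, 71 mm across, 23 mm high, this point half-way up.
- teaspoon: bystander: loose steel teaspoon, 132 mm long (along x) and 9 mm high, origin under its middle.
There are look-alikes about, which are no part of the job. What is shaped like the part that bears red_c_mid but pink is not meant. What is shaped like the part that bears green_c_mid but pink is not meant.

How it is judged:
By the outcome, as a careful person would: the job done as asked, in the order asked, and still so for the second after the job is handed in, with the robot touching nothing.
Of red_a, red_b, red_c, green_a, green_b, green_c only 4 to 6 are there at a start; the rules pass over those that are not, and their reading is None.
At some moment in a run one of red_a, red_b, red_c, green_a, green_b, green_c may be knocked a few centimetres aside while the robot is not near it.
Once in a run the grip may slacken for a moment while it holds something.
It also fails if it takes over 210 s, if anything falls off the work surface, if the arm or the gripper's body presses on something with over 40 N, if the wrist force passes 120 N, or if a joint passes its speed limit or range.

ROBOT

A 7-joint arm with a two-finger parallel gripper is mounted at the origin on a cart in front of the work surface, level with it; the furniture and walls round the work are solid. World frame = base frame: x ahead of the robot, y to its left, z up, the work surface at z = 0. Lengths are in m, angles in rad, forces in N, time in s.
With the tool pointing down it reaches from about 0.425 to 0.875 m from the base axis. Payload 8.4 kg.
Tool frame: the origin (TCP) lies on the centre line of the jaws, within the pads' length; the fingertips stand 8 mm ahead of it and the grasp point (between the pads) lies 11 mm behind it; z points along the fingers, y is the direction in which the jaws open and shut (so a half turn about z gives the same grasp; the last joint's range is limited). The gripper opens to 87 mm and grips with 3 to 60 N. Pads are 19 mm wide; open, the fingers measure 117 mm over their backs; the gripper's body (75 mm by 190 mm) begins 51 mm behind the grasp point.
Start: joints at [1.18, 0.333, 0.04, 1.465, -0.013, 1.343, -0.059], TCP at [0.187, -0.622, 0.209] pointing down, gripper open.
Joint ranges: [-2.58, 2.58], [-0.38, 2.09], [-1.3, 1.39], [0.25, 2.4], [-1.5, 4.64], [0.08, 2.09], [-2.65, 2.65]. Speed limits (rad/s): [2.22, 2.22, 2.79, 2.79, 3.14, 3.14, 3.14].

INTERFACE

Orientations are given as a unit quaternion [w, x, y, z].
In Python, from plant import get_obs, viewer, ctrl gives the robot as it stands.
- The arm moves only by the tool jog_arm, never from a script. Its argument "steps" is a list of rows, each a list of 2 entries, a list of its own where there are three numbers: the shift along the tool's x, y, z in mm, then the turn, a rotation vector about the tool's x, y, z in rad. A call has 1 to 5 rows; each row shifts and turns the commanded pose from where the row before left it, along the tool's axes as they then stand; what a row does not reach is not made up. A row lasts 1/10 s, in which the tool goes at most 50 mm and 8.59 degrees, less where a joint would pass 70% of its speed; a pose out of reach is approached as far as the arm can. A call is refused whole if a number of a shift passes 50 or a number of a turn 0.15, either way. A call with a gripper value outside its range is refused whole. "claw" is the opening, from -1 (shut) to 1 (fully open), so that 0 is half open, set as the call begins (left out, the last holds). The fingers move at their own pace and stop on an object; "force" is the grip in N (left out, the last holds). Time passes only in rows, so rows that do not move let the fingers close. It gives the time, the measured TCP pose, the force and the opening at its end, in the units of the state.
- get_obs(): the state, without advancing time (a new reading comes with each control period).
- viewer.read_camera(name): name is "side" or "top" or "wrist"; returns (picture, depth): 420x560x3 uint8, red, green, blue; 420x560 float32, m along the optical axis (not along the pixel's ray), 0 where there is no reading.
- viewer.calibration(name): a dict with "camera_matrix" (3x3 intrinsics, pixels), "pose" (4x4, takes a point from camera to world coordinates). Camera axes: x right, y down, z forward; pixel columns grow to the right and rows downward; lengths in m; the calibration is good to about 2 mm. A picture is of the moment at which its call begins: read the wrist's pose just before it. calibration takes no time and is no camera call; for the wrist camera it gives the pose at the moment of the call.
- ctrl.finish_job(): hands the job in, once; it reports no verdict.
The state is a dict: "time": time; "q": joint angles; "joint_vel": joint speeds; "joint_efforts": joint torques, N m; "eef_pos": TCP position; "eef_rot": TCP orientation; "force": force on the tool from outside, world axes, zero at the start; "torque": the same for the moment, N m; "width": finger opening in m.
Only numpy, scipy, OpenCV 4.12 (cv2) and the standard library are available. Lean on these libraries where they do the work, as an engineer would, in place of code of your own. Each camera call takes 0.05 s, during which the arm holds its last target.

## Working session

There is one attempt and no reset: what is moved stays moved. The work goes in short steps, Python scripts to look and compute and a tool call to move; the robot and the scene stay as the last step left them, time stands still between calls to the robot, and variables do not carry over. Pictures are saved under pics/ and viewed, and the job is handed in when it is done.

Besides the shell and the picture viewer there is one more tool, called after ">>>" as name(argument=value, ...), one argument or row to a line, values as JSON. jog_arm: Moves the arm, as the interface text tells. Its arguments: {"type":"object","properties":{"steps":{"type":"array","items":{"type":"array"}},"claw":{"type":"number"},"force":{"type":"number"}},"required":["steps"]}

```bash
ls; mkdir -p pics; python3 - <<'E'
from plant import get_obs, viewer, ctrl
import cv2,numpy as np
print(get_obs())
for n in ["side","top","wrist"]:
    p,d=viewer.read_camera(n); c=viewer.calibration(n)
    print(n,c["camera_matrix"].round(1).tolist(),c["pose"].round(3).tolist(),(d==0).mean())
    cv2.imwrite(f"pics/{n}0.png",p[:,:,::-1])
E
```

```text
pics
{'time': 0.0, 'q': array([ 1.17978539,  0.33393985,  0.03985751,  1.46628477, -0.01340783,
        1.34331095, -0.05852835]), 'joint_vel': array([ 0.00103485,  0.00026019, -0.00217958, -0.00041438,  0.00097195,
       -0.00156137, -0.00066267]), 'joint_efforts': array([-1.24784809e-03, -6.56356287e+01,  1.33409388e+00, -4.03799522e+01,
       -5.99670061e-02,  4.50387632e-02,  1.29084679e-04]), 'eef_pos': array([ 0.18683316, -0.62204266,  0.20823377]), 'eef_rot': array([-8.20700028e-04,  9.89376655e-01,  1.45372392e-01, -1.71995292e-04]), 'force': array([ 0.40873455, -0.01569692, -0.10345758]), 'torque': array([ 0.03642179, -0.04958139,  0.02216954]), 'width': 0.08704257058065508}
side [[420.2, 0.0, 278.0], [0.0, 420.2, 210.3], [0.0, 0.0, 1.0]] [[-0.999, -0.007, 0.044, 0.445], [-0.044, 0.384, -0.922, 1.047], [-0.011, -0.923, -0.384, 0.528], [0.0, 0.0, 0.0, 1.0]] 0.004107142857142857
top [[440.9, 0.0, 284.8], [0.0, 440.9, 212.4], [0.0, 0.0, 1.0]] [[-0.025, -0.976, 0.215, 0.301], [-1.0, 0.023, -0.011, 0.035], [0.006, -0.215, -0.977, 1.086], [0.0, 0.0, 0.0, 1.0]] 0.004030612244897959
wrist [[315.4, 0.0, 283.1], [0.0, 315.4, 205.6], [0.0, 0.0, 1.0]] [[0.288, -0.915, -0.283, 0.265], [-0.958, -0.275, -0.085, -0.598], [-0.0, 0.295, -0.955, 0.384], [0.0, 0.0, 0.0, 1.0]] 0.003928571428571429
```

View pics/top0.png

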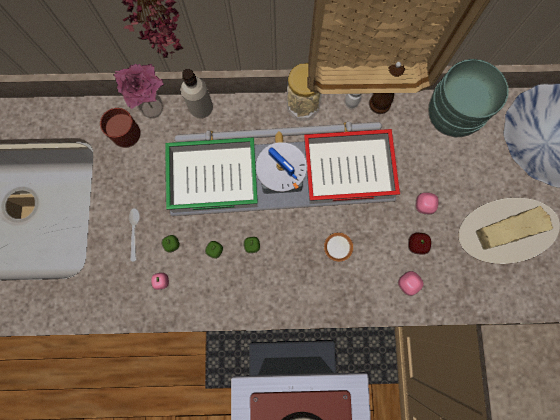

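View pics/side0.png

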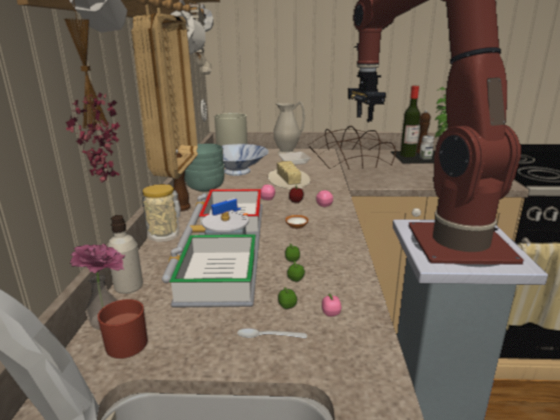

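View pics/wrist0.png

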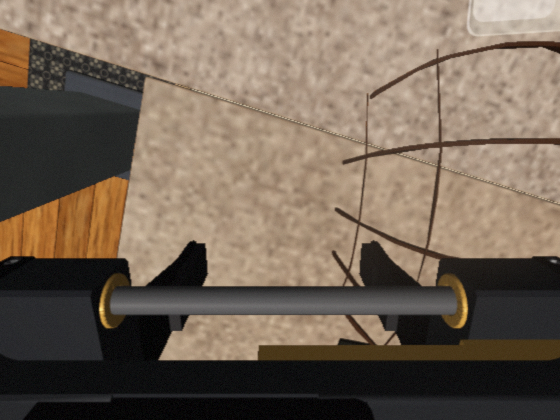

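The top view shows greens at about (171,243), (214,249) and (252,244). The dark red is at (420,243), with pinks at (427,203), (411,283) and (160,281). The valve is at (282,165), with the orange mark near (297,184). Next I'll measure them.

```bash
cat > h.py <<'E'
from plant import get_obs, viewer, ctrl
import cv2,numpy as np
from scipy.spatial.transform import Rotation as R
def snap(n,save=None,scale=1,crop=None):
    c=viewer.calibration(n)
    p,d=viewer.read_camera(n)
    if save:
        q=p[:,:,::-1]
        if crop: x0,y0,x1,y1=crop; q=q[y0:y1,x0:x1]
        cv2.imwrite(f"pics/{save}.png",cv2.resize(q,None,fx=scale,fy=scale,interpolation=cv2.INTER_CUBIC))
    return p,d,c
def pts(c,uv,z):
    "pixels + depth -> world"
    K=c["camera_matrix"];T=c["pose"];uv=np.atleast_2d(uv).astype(float);z=np.atleast_1d(z)
    r=np.c_[(uv-K[:2,2])/[K[0,0],K[1,1]],np.ones(len(uv))]*z[:,None]
    return r@T[:3,:3].T+T[:3,3]
def ray(c,uv,h):
    "ray onto plane z=h"
    p=pts(c,uv,1.0)-c["pose"][:3,3]; o=c["pose"][:3,3]
    return o+p*((h-o[2])/p[:,2])[:,None]
def tri(c1,uv1,c2,uv2):
    o1,o2=c1["pose"][:3,3],c2["pose"][:3,3]
    a=(pts(c1,uv1,1.0)-o1)[0];b=(pts(c2,uv2,1.0)-o2)[0]
    s=np.linalg.lstsq(np.c_[a,-b],o2-o1,rcond=None)[0]
    P,Q=o1+a*s[0],o2+b*s[1]
    return (P+Q)/2,np.linalg.norm(P-Q)
def hsv(p): return cv2.cvtColor(p,cv2.COLOR_RGB2HSV).astype(int)
def blobs(m,amin=30):
    n,l,s,ce=cv2.connectedComponentsWithStats(m.astype(np.uint8))
    return [(i,ce[i],s[i]) for i in range(1,n) if s[i,4]>=amin],l
def masks(p):
    h=hsv(p);H,S,V=h[...,0],h[...,1],h[...,2]
    red=((H<6)|(H>172))&(S>170)&(V>25)
    green=(H>35)&(H<75)&(S>130)&(V>25)
    blue=(H>100)&(H<125)&(S>150)&(V>60)
    orange=(H>8)&(H<20)&(S>170)&(V>140)
    return dict(red=red,green=green,blue=blue,orange=orange)
def to_tool(target,yaw=None,o=None):
    "world target -> shift in tool axes mm (from measured pose), yaw of tool x"
    o=o or get_obs(); w,x,y,z=o["eef_rot"]; r=R.from_quat([x,y,z,w])
    print("tool shift mm",(r.inv().apply(np.array(target)-o["eef_pos"])*1000).round(1),"yaw",np.arctan2(*r.as_matrix()[[1,0],0]).round(3),"tilt z",r.as_matrix()[:,2].round(3))
def st():
    o=get_obs();print("t",round(o["time"],2),"tcp",o["eef_pos"].round(4),"w",round(o["width"],4),"F",o["force"].round(1),"q",o["q"].round(2))
E
python3 - <<'E'
from h import *
cs={}
for n in ["top","side"]:
    p,d,c=snap(n); M=masks(p)
    for k,m in M.items():
        bs,l=blobs(m,25 if n=="top" else 15)
        for i,ce,s in bs:
            yy,xx=np.where(l==i); zz=d[yy,xx]; P=pts(c,np.c_[xx,yy],zz)
            print(n,k,ce.round(1),s.tolist(),"med",np.median(P,0).round(3),"zmax",np.percentile(P[:,2],97).round(3),"min/max",P.min(0).round(3)[:2],P.max(0).round(3)[:2])
p,d,c=snap("top","top_z",2.4,(150,110,450,310))
E
```

```text
top red [351.5 165.6] [305, 129, 95, 72, 1089] med [ 0.631 -0.141  0.064] zmax 0.068 min/max [ 0.301 -0.252] [0.732 0.035]
top red [419.5 242.9] [409, 233, 22, 20, 349] med [ 0.447 -0.294  0.046] zmax 0.051 min/max [ 0.301 -0.322] [0.474 0.035]
top green [210.  172.2] [166, 138, 91, 71, 947] med [0.63  0.201 0.064] zmax 0.068 min/max [0.301 0.035] [0.716 0.312]
top green [170.2 243.1] [162, 235, 17, 17, 202] med [0.463 0.301 0.034] zmax 0.044 min/max [0.301 0.035] [0.484 0.32 ]
top green [251.7 244.2] [245, 237, 15, 15, 191] med [0.456 0.105 0.034] zmax 0.043 min/max [0.301 0.035] [0.475 0.122]
top green [213.9 249. ] [206, 241, 17, 17, 202] med [0.446 0.195 0.033] zmax 0.039 min/max [0.428 0.177] [0.468 0.215]
top blue [280.9 161. ] [269, 148, 28, 31, 206] med [0.634 0.033 0.128] zmax 0.132 min/max [ 0.301 -0.004] [0.664 0.057]
side red [414.3  91.9] [412, 87, 6, 12, 63] med [-0.063 -0.864  0.296] zmax 0.316 min/max [-0.078 -0.876] [-0.052 -0.853]
side red [214.  198.9] [200, 189, 49, 27, 106] med [ 0.717 -0.174  0.064] zmax 0.066 min/max [ 0.445 -0.382] [0.749 1.047]
side red [295.
[... 756 characters left out ...]
[401, 144, 15, 13, 146] med [-0.06  -0.848  0.041] zmax 0.065 min/max [-0.094 -0.869] [-0.032 -0.834]
side green [214.3 260.8] [171, 235, 84, 47, 525] med [0.63  0.247 0.064] zmax 0.066 min/max [0.445 0.094] [0.713 1.047]
side green [292.  253.2] [286, 246, 13, 16, 163] med [0.456 0.123 0.029] zmax 0.038 min/max [0.441 0.104] [0.471 0.196]
side green [295.5 272. ] [288, 264, 16, 17, 204] med [0.448 0.214 0.028] zmax 0.038 min/max [0.429 0.193] [0.464 0.223]
side green [287.1 298.3] [279, 289, 18, 19, 257] med [0.463 0.32  0.03 ] zmax 0.039 min/max [0.445 0.297] [0.48  0.329]
side blue [224.  206.5] [212, 200, 26, 14, 226] med [0.635 0.038 0.118] zmax 0.129 min/max [0.445 0.006] [0.662 1.047]
```

View pics/top_z.png

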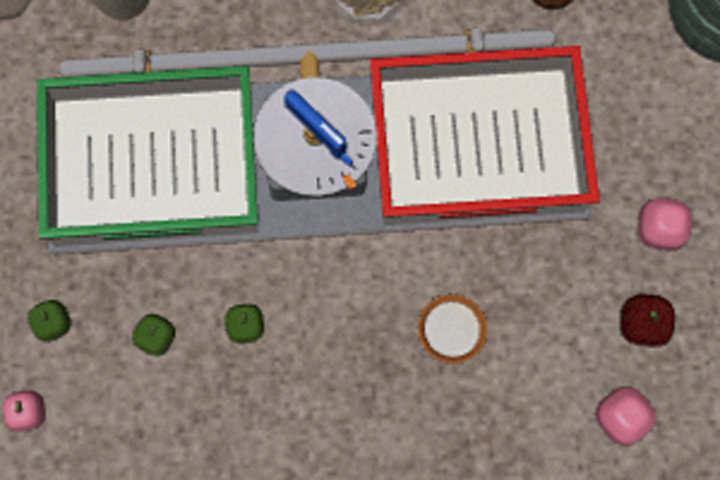

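```bash
python3 - <<'E'
from h import *
p,d,c=snap("top"); M=masks(p)
p2,d2,c2=snap("side"); M2=masks(p2)
def outer(m,cc,h):
    bs,l=blobs(m,25); i=max(bs,key=lambda b:b[2][4])[0] ; yy,xx=np.where(l==i)
    return ray(cc,np.c_[xx,yy],h)
for k in ["red","green"]:
    P=outer(M[k],c,0.066)
    r=cv2.minAreaRect((P[:,:2]*1000).astype(np.float32)); print(k,r, cv2.boxPoints(r).round(0).tolist())
# basin floor heights by depth
for k,u in [("red",(325,180)),("red",(380,160)),("green",(190,165)),("green",(235,190)),("dial",(263,175)),("base",(285,200))]:
    print(k,u,pts(c,u,np.median(d[u[1]-1:u[1]+2,u[0]-1:u[0]+2])).round(3))
# handle
yy,xx=np.where(M["blue"]);k=(xx>260)&(xx<310)&(yy>140)&(yy<190);xx,yy=xx[k],yy[k]
P=pts(c,np.c_[xx,yy],d[yy,xx]);g=(P[:,2]>.10)&(P[:,2]<.15)
r=cv2.minAreaRect((P[g,:2]*1000).astype(np.float32));print("handle",r,"z",np.percentile(P[g,2],[5,50,95]))
# dial circle by whiteness at dial height, orange
h=hsv(p);o=(h[...,0]>5)&(h[...,0]<22)&(h[...,1]>120)&(h[...,2]>110);o[:, :250]=0;o[:,320:]=0;o[:125]=0;o[205:]=0
for i,ce,s in blobs(o,4)[0]: print("orange",ce,s.tolist(),ray(c,ce,.08),d[int(ce[1]),int(ce[0])],pts(c,ce,d[int(ce[1]),int(ce[0])]).round(3))
E
```

```text
red ((640.4850463867188, -139.89186096191406), (171.95407104492188, 215.30108642578125), 2.520801305770874) [[550.0, -36.0], [559.0, -251.0], [731.0, -244.0], [722.0, -29.0]]
green ((628.2866821289062, 200.81683349609375), (166.71578979492188, 214.7670440673828), 2.5911123752593994) [[540.0, 304.0], [550.0, 90.0], [716.0, 97.0], [707.0, 312.0]]
red (325, 180) [[ 0.618 -0.08   0.016]]
red (380, 160) [[ 0.668 -0.223  0.015]]
green (190, 165) [[0.665 0.261 0.016]]
green (235, 190) [[0.596 0.147 0.017]]
dial (263, 175) [[0.615 0.074 0.079]]
base (285, 200) [[0.569 0.022 0.011]]
handle ((632.525390625, 28.297706604003906), (80.16935729980469, 13.818134307861328), 42.9243278503418) z [0.11465928 0.12767961 0.13127368]
orange [278.38333333 137.16666667] [275, 132, 8, 10, 60] [[0.70925255 0.03512957 0.08      ]] 1.0913249 [[0.717 0.035 0.06 ]]
orange [278.81818182 167.        ] [277, 164, 6, 6, 11] [[0.63339259 0.03574507 0.08      ]] 1.0412016 [[0.629 0.036 0.092]]
orange [295.4 185.5] [293, 183, 6, 6, 20] [[ 0.5866013  -0.00249263  0.08      ]] 1.042497 [[ 0.586 -0.002  0.081]]
```

>>> jog_arm(
  steps=[
    [[38,-31,-8],[0,0,0]],
    [[38,-31,-8],[0,0,0]],
    [[38,-31,-8],[0,0,0]],
    [[38,-31,-8],[0,0,0]],
    [[38,-31,-8],[0,0,0]],
  ],
)

```text
time: 0.9
eef_pos: [0.3251, -0.4176, 0.2497]
eef_rot: [0.0, 0.989, 0.145, 0.0]
force: [0.6, -0.3, -0.0]
width: 0.0869
```

>>> jog_arm(
  steps=[
    [[38,-31,0],[0,0,0]],
    [[38,-31,0],[0,0,0]],
    [[38,-31,0],[0,0,0]],
    [[38,-31,0],[0,0,0]],
    [[38,-31,0],[0,0,0]],
  ],
)

```text
time: 1.4
eef_pos: [0.4625, -0.2145, 0.2495]
eef_rot: [0.0, 0.989, 0.145, 0.0]
force: [0.2, -0.3, 0.3]
width: 0.0873
```

>>> jog_arm(
  steps=[
    [[38,-31,0],[0,0,0]],
    [[38,-31,0],[0,0,0]],
    [[38,-31,0],[0,0,0]],
    [[0,0,0],[0,0,0]],
  ],
)

```text
time: 1.8
eef_pos: [0.5467, -0.0867, 0.2492]
eef_rot: [-0.002, 0.989, 0.15, 0.001]
force: [-0.4, -0.4, 0.5]
width: 0.0873
```

```bash
python3 - <<'E'
from h import *
st(); to_tool([.633,.031,.25]); snap("wrist","w1")
E
```

```text
t 1.8 tcp [ 0.5467 -0.0867  0.2492] w 0.0873 F [-0.4 -0.4  0.5] q [ 0.5   0.15 -0.47  1.62  0.07  1.38 -1.25]
tool shift mm [117.3 -86.8  -0.3] yaw 0.301 tilt z [ 0.001  0.003 -1.   ]
```

View pics/w1.png

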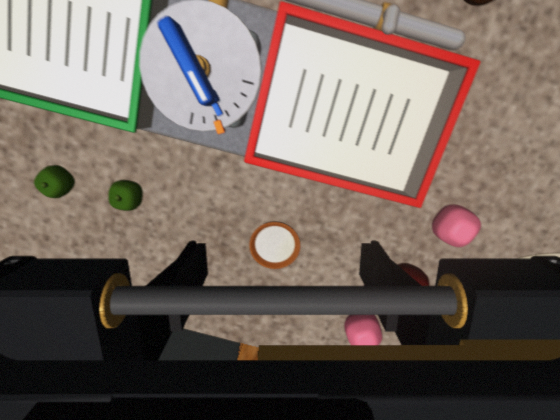

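The wrist view shows the dial centred near (200,64). The handle runs from (168,20) to (208,100), the pointer nose is at about (217,110), the orange mark at (219,126) and the ticks between (191,118) and (247,82).

```bash
python3 - <<'E'
from h import *
p,d,c=snap("wrist","w1z",5,(130,0,270,140))
yy,xx=np.mgrid[0:150,120:280];yy=yy.ravel();xx=xx.ravel()
P=pts(c,np.c_[xx,yy],d[yy,xx]); h=hsv(p)[yy,xx]
# dial height
g=(h[:,1]<40)&(h[:,2]>120)&(P[:,2]>.06)&(P[:,2]<.1)&(np.hypot(P[:,0]-.634,P[:,1]-.031)<.075)
print("dial z",np.median(P[g,2]))
hd=np.median(P[g,2])
c0,r0=cv2.minEnclosingCircle((P[g,:2]*1000).astype(np.float32));print("dial circ",c0,r0)
b=(h[:,0]>100)&(h[:,0]<125)&(h[:,1]>140)&(P[:,2]>.05)
Z=P[b,2];print("blue z",np.percentile(Z,[2,25,50,75,98]))
t=b&(P[:,2]>np.percentile(Z,50)-.004)
r=cv2.minAreaRect((P[t,:2]*1000).astype(np.float32));print("handle top",r)
q=P[t,:2]-P[t,:2].mean(0);u=np.linalg.svd(q,full_matrices=False)[2][0];print("bar angle",np.arctan(u[1]/u[0]), P[t,:2].mean(0))
n=b&(P[:,2]<hd+.02);print("nose",n.sum(),P[n].mean(0) if n.any() else None)
o=(h[:,0]>5)&(h[:,0]<20)&(h[:,1]>150)&(h[:,2]>120)&(np.abs(P[:,0]-.587)<.02)
m=P[o].mean(0);print("mark",m,o.sum())
C=np.array(c0)/1000
for nm,v in [("mark",m[:2]-C),("bar",u)]: print(nm,np.hypot(*v),"angle from -x ccw",np.arctan2(-v[1],-v[0]))
E
```

```text
dial z 0.07767939874532143
dial circ (635.2848510742188, 38.016849517822266) 68.8256607055664
blue z [0.09853561 0.12620197 0.12867569 0.12961198 0.13097655]
handle top ((626.32080078125, 1.7033157348632812), (129.54116821289062, 41.27785873413086), 69.943115234375)
bar angle 0.8433860876393533 [0.6406303  0.03216854]
nose 4 [0.60464844 0.00367357 0.09189162]
mark [ 0.58699089 -0.00214782  0.080059  ] 88
mark 0.06281327926229771 angle from -x ccw 0.6937562129452594
bar 1.0 angle from -x ccw 0.8433860876393533
```

View pics/w1z.png

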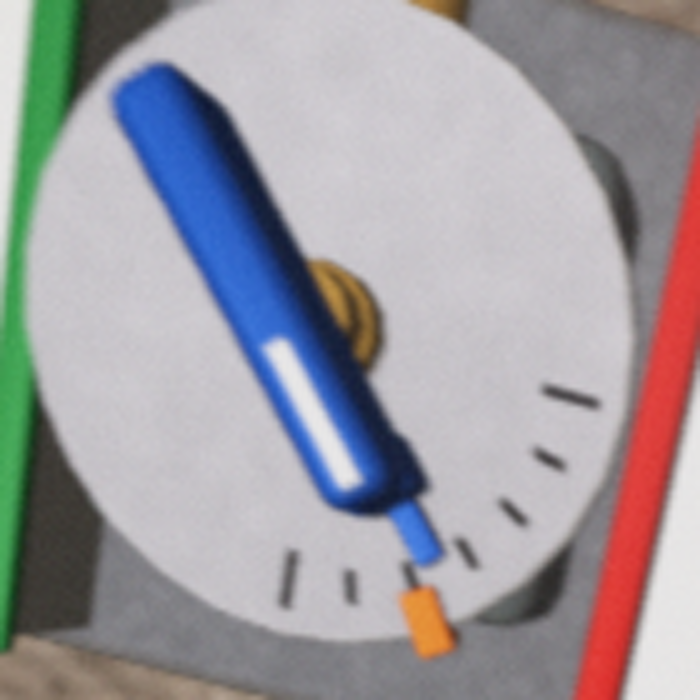

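```bash
cat > valve.py <<'E'
from h import *
def measure(p,d,c,box,verbose=1):
    x0,y0,x1,y1=box
    h=hsv(p);hb=np.zeros(h.shape[:2],bool);hb[y0:y1,x0:x1]=1
    H,S,V=h[...,0],h[...,1],h[...,2]
    b=(H>100)&(H<125)&(S>140)&(V>50)&hb
    o=(H>5)&(H<20)&(S>150)&(V>120)&hb
    yy,xx=np.where(hb); P=pts(c,np.c_[xx,yy],d[yy,xx]); Z=np.zeros(h.shape[:2]);Z[yy,xx]=P[:,2]; X=np.zeros(h.shape[:2]+(3,));X[yy,xx]=P
    w=hb&(abs(Z-.078)<.006)&(S<50)&(V>90)
    w=cv2.morphologyEx(w.astype(np.uint8),cv2.MORPH_OPEN,np.ones((3,3)))
    bs,l=blobs(w,100); i=max(bs,key=lambda t:t[2][4])[0]
    cn=cv2.findContours((l==i).astype(np.uint8),0,cv2.CHAIN_APPROX_NONE)[0]; cn=max(cn,key=len)
    hull=cv2.convexHull(cn)[:,0]
    W=ray(c,hull,.078)[:,:2]
    from scipy.optimize import least_squares
    f=least_squares(lambda t:np.hypot(*(W-t).T)-.062,W.mean(0),loss='soft_l1',f_scale=.001)
    C=f.x
    # handle top face: rays of blue px onto their depth; top px
    t=b&(Z>.127); ys,xs=np.where(t); Q=X[t][:,:2]; 
    r=cv2.minAreaRect((Q*1000).astype(np.float32)); 
    q=Q-Q.mean(0);u=np.linalg.svd(q,full_matrices=False)[2][0]
    bar=np.arctan(u[1]/u[0])
    ys,xs=np.where(o);bs,l=blobs(o,4)
    ms=[ray(c,ce,.081)[0] for i,ce,s in bs]; ms=[m for m in ms if abs(np.hypot(*(m[:2]-C))-.056)<.012]
    nose=b&(Z>.075)&(Z<.105)
    out=dict(C=C.round(4),rms=np.sqrt(np.mean(f.fun**2)).round(4),bar=round(float(bar),3),rect=r,barC=Q.mean(0).round(4))
    for m in ms: out["mark"]=(m.round(4),np.hypot(*(m[:2]-C)).round(4),np.arctan2(C[1]-m[1],C[0]-m[0]).round(3))
    if nose.any():
        N=X[nose];k=np.argmax(np.hypot(*(N[:,:2]-C).T));n=N.mean(0);out["nose"]=(n.round(4),nose.sum(),np.arctan2(C[1]-n[1],C[0]-n[0]).round(3))
    for k,v in out.items():print(k,v)
    # ticks
    tk=(V<75)&hb; bs,l=blobs(tk,3)
    for i,ce,s in bs:
        w=ray(c,ce,.078)[0]; rr=np.hypot(*(w[:2]-C))
        if .04<rr<.06 : print("tick",ce.round(1),rr.round(4),np.arctan2(C[1]-w[1],C[0]-w[0]).round(3),s[4])
    return out
E
python3 - <<'E'
from valve import *
p,d,c=snap("wrist"); measure(p,d,c,(130,0,265,140))
p,d,c=snap("top"); measure(p,d,c,(250,135,312,200))
E
```

```text
C [0.6367 0.0311]
rms 0.0023
bar 0.832
rect ((625.7076416015625, 0.26294708251953125), (132.09103393554688, 41.70127868652344), 70.08818054199219)
barC [0.6408 0.0332]
mark (array([ 0.5872, -0.002 ,  0.081 ]), np.float64(0.0596), np.float64(0.591))
nose (array([0.606 , 0.0015, 0.0992]), np.int64(74), np.float64(0.768))
C [0.6357 0.0311]
rms 0.0006
bar 0.74
rect ((635.497802734375, 31.694896697998047), (73.03753662109375, 13.804912567138672), 42.33961486816406)
barC [0.6395 0.0351]
mark (array([ 0.5859, -0.0027,  0.081 ]), np.float64(0.0602), np.float64(0.596))
nose (array([0.6054, 0.0013, 0.0986]), np.int64(13), np.float64(0.776))
```

>>> jog_arm(
  steps=[
    [[40,-29,0],[0,0,0]],
    [[40,-29,0],[0,0,0]],
    [[39,-28,0],[0,0,0]],
    [[0,0,0],[0,0,-0.15]],
    [[0,0,0],[0,0,-0.15]],
  ],
)

```text
time: 2.5
eef_pos: [0.6336, 0.0224, 0.2486]
eef_rot: [-0.0, 0.956, 0.295, -0.0]
force: [-0.0, -1.0, 0.2]
width: 0.0872
```

>>> jog_arm(
  steps=[
    [[0,0,0],[0,0,-0.15]],
    [[0,0,0],[0,0,0]],
    [[0,0,0],[0,0,0]],
  ],
)

```text
time: 2.8
eef_pos: [0.6333, 0.0207, 0.2492]
eef_rot: [0.0, 0.933, 0.359, -0.0]
force: [-0.2, -0.5, -0.0]
width: 0.0872
```

```bash
python3 - <<'E'
from h import *
st(); to_tool([.6345,.031,.106]); snap("wrist","w2")
E
```

```text
t 2.8 tcp [0.6333 0.0207 0.2492] w 0.0872 F [-0.2 -0.5 -0. ] q [ 0.35  0.34 -0.59  1.42  0.19  1.44 -1.08]
tool shift mm [  7.9  -6.9 143.2] yaw 0.735 tilt z [-0. -0. -1.]
```

View pics/w2.png

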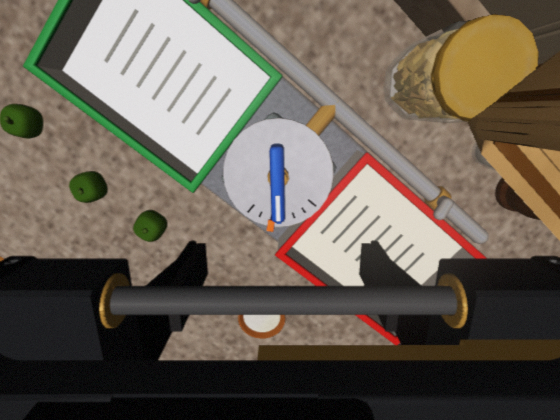

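```bash
python3 - <<'E'
from valve import *
p,d,c=snap("wrist"); measure(p,d,c,(215,112,340,240))
E
```

```text
C [0.6378 0.0319]
rms 0.0008
bar 0.753
rect ((649.96533203125, 43.75908279418945), (108.67191314697266, 12.381360054016113), 42.98917770385742)
barC [0.6422 0.0364]
mark (array([ 0.5872, -0.0011,  0.081 ]), np.float64(0.0605), np.float64(0.578))
nose (array([ 0.6018, -0.0019,  0.0994]), np.int64(3), np.float64(0.755))
tick [312. 203.] 0.0507 1.601 3
tick [250.3 208.5] 0.0511 0.05 6
tick [260.3 214. ] 0.0507 0.31 3
```

>>> jog_arm(
  steps=[
    [[9,-6,30],[0,0,-0.015]],
    [[0,0,35],[0,0,0]],
    [[0,0,35],[0,0,0]],
    [[0,0,30],[0,0,0]],
    [[0,0,13],[0,0,0]],
  ],
)

```text
time: 3.4
eef_pos: [0.6343, 0.032, 0.1032]
eef_rot: [-0.0, 0.93, 0.368, -0.002]
force: [-0.1, 0.8, -0.4]
width: 0.087
```

>>> jog_arm(
  steps=[
    [[0,0,0],[0,0,0]],
    [[0,0,0],[0,0,0]],
    [[0,0,0],[0,0,0]],
    [[0,0,0],[0,0,0]],
    [[0,0,0],[0,0,0]],
  ],
  claw=-1,
  force=15,
)

```text
time: 3.9
eef_pos: [0.6365, 0.0327, 0.1072]
eef_rot: [0.0, 0.929, 0.369, 0.001]
force: [0.3, 0.9, -0.2]
width: 0.0547
```

>>> jog_arm(
  steps=[
    [[0,0,0],[0,0,0]],
    [[0,0,0],[0,0,0]],
    [[0,0,0],[0,0,0]],
  ],
  force=30,
)

```text
time: 4.2
eef_pos: [0.636, 0.0326, 0.1062]
eef_rot: [-0.0, 0.929, 0.369, -0.0]
force: [0.5, 0.2, 0.4]
width: 0.0305
```

```bash
python3 - <<'E'
from h import *
st(); to_tool([.636,.0315,.106]); snap("wrist","w3")
E
```

```text
t 4.2 tcp [0.636  0.0326 0.1062] w 0.0305 F [0.5 0.2 0.4] q [ 0.33  0.44 -0.58  1.6   0.26  1.18 -1.12]
tool shift mm [-0.8  0.8  0.2] yaw 0.757 tilt z [-0.  0. -1.]
```

View pics/w3.png

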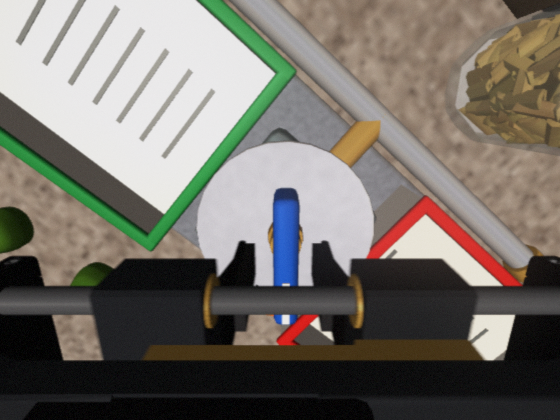

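>>> jog_arm(
  steps=[
    [[0,0,0],[0,0,0]],
    [[0,0,0],[0,0,0]],
    [[0,0,0],[0,0,0]],
    [[0,0,0],[0,0,0]],
    [[0,0,0],[0,0,0]],
  ],
)

```text
time: 4.75
eef_pos: [0.6368, 0.0317, 0.1062]
eef_rot: [0.001, 0.929, 0.369, 0.001]
force: [4.6, -2.2, -2.1]
width: 0.0136
```

>>> jog_arm(
  steps=[
    [[0,0,0],[0,0,0.1]],
    [[0,0,0],[0,0,0.1]],
    [[0,0,0],[0,0,0.1]],
    [[0,0,0],[0,0,0.1]],
    [[0,0,0],[0,0,0.1]],
  ],
)

```text
time: 5.25
eef_pos: [0.6369, 0.0316, 0.1062]
eef_rot: [0.001, 0.992, 0.126, 0.001]
force: [5.2, -2.6, -3.1]
width: 0.0137
```

```bash
python3 - <<'E'
from h import *
st(); print(get_obs()["torque"]); to_tool([.636,.0315,.106])
E
```

```text
t 5.25 tcp [0.6369 0.0316 0.1062] w 0.0137 F [ 5.2 -2.6 -3.1] q [ 0.26  0.42 -0.49  1.6   0.21  1.17 -1.59]
[-0.56967587 -1.12195413  0.16875765]
tool shift mm [-0.9 -0.1  0.2] yaw 0.252 tilt z [ 0.002 -0.001 -1.   ]
```

>>> jog_arm(
  steps=[
    [[0,0,0],[0,0,0.08]],
    [[0,0,0],[0,0,0.06]],
    [[0,0,0],[0,0,0.04]],
    [[0,0,0],[0,0,0.04]],
    [[0,0,0],[0,0,0]],
  ],
)

```text
time: 5.75
eef_pos: [0.6369, 0.0316, 0.1062]
eef_rot: [0.001, 1.0, 0.017, 0.001]
force: [4.9, -3.4, -4.1]
width: 0.0136
```

```bash
python3 - <<'E'
from h import *
st(); print(get_obs()["torque"]); to_tool([.636,.0315,.106])
E
```

```text
t 5.75 tcp [0.6369 0.0316 0.1062] w 0.0136 F [ 4.9 -3.4 -4.1] q [ 0.23  0.42 -0.45  1.6   0.19  1.17 -1.8 ]
[-0.61383672 -1.06863826  0.21583858]
tool shift mm [-0.9  0.   0.2] yaw 0.035 tilt z [ 0.002 -0.001 -1.   ]
```

>>> jog_arm(
  steps=[
    [[0,0,0],[0,0,0.03]],
    [[0,0,0],[0,0,0.02]],
    [[0,0,0],[0,0,0]],
  ],
)

```text
time: 6.05
eef_pos: [0.6367, 0.0315, 0.1062]
eef_rot: [0.001, 1.0, -0.007, 0.001]
force: [3.5, -3.2, -1.9]
width: 0.0138
```

```bash
python3 - <<'E'
from h import *
st(); print(get_obs()["torque"]); to_tool([.636,.0315,.106])
E
```

```text
t 6.05 tcp [0.6367 0.0315 0.1062] w 0.0138 F [ 3.5 -3.2 -1.9] q [ 0.23  0.42 -0.44  1.6   0.19  1.17 -1.85]
[-0.80001249 -0.95355839  0.61125586]
tool shift mm [-0.7  0.   0.2] yaw -0.014 tilt z [ 0.001 -0.001 -1.   ]
```

>>> jog_arm(
  steps=[
    [[0,0,0],[0,0,0]],
    [[0,0,0],[0,0,0]],
    [[0,0,0],[0,0,0]],
    [[0,0,0],[0,0,0]],
    [[0,0,0],[0,0,0]],
  ],
  claw=1,
)

```text
time: 6.55
eef_pos: [0.6359, 0.0329, 0.1062]
eef_rot: [-0.0, 1.0, -0.007, -0.0]
force: [-0.3, -0.2, -0.8]
width: 0.0463
```

>>> jog_arm(
  steps=[
    [[0,0,-40],[0,0,0]],
    [[0,0,-50],[0,0,0]],
    [[0,0,-50],[0,0,0]],
    [[0,0,0],[0,0,0]],
    [[0,0,0],[0,0,0]],
  ],
)

```text
time: 7.05
eef_pos: [0.6366, 0.0329, 0.2477]
eef_rot: [-0.0, 1.0, -0.007, 0.001]
force: [-0.2, -0.1, -1.2]
width: 0.0834
```

```bash
python3 - <<'E'
from valve import *
st();p,d,c=snap("wrist","w4",5,(215,100,355,240)); measure(p,d,c,(215,112,340,240))
E
```

```text
t 7.05 tcp [0.6366 0.0329 0.2477] w 0.0834 F [-0.2 -0.1 -1.2] q [ 0.23  0.33 -0.46  1.42  0.14  1.42 -1.81]
C [0.6376 0.0313]
rms 0.0008
bar 0.044
rect ((659.4739990234375, 32.66004943847656), (116.59854125976562, 12.273092269897461), 2.5776960849761963)
barC [0.644  0.0318]
mark (array([ 0.5871, -0.0014,  0.081 ]), np.float64(0.0602), np.float64(0.575))
tick [317. 213.] 0.0507 0.816 3
```

View pics/w4.png

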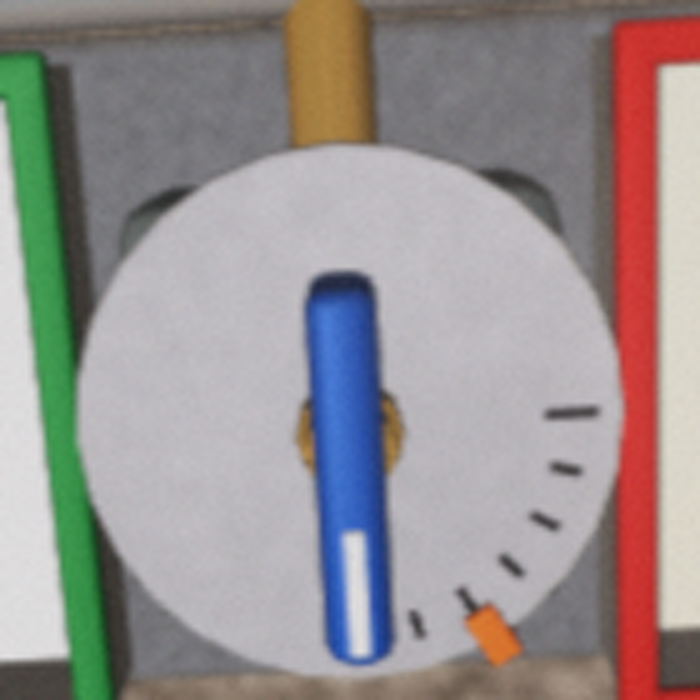

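```bash
cat > pep.py <<'E'
from h import *
def find(show=True):
    p,d,c=snap("top");p2,d2,c2=snap("side");M,M2=masks(p),masks(p2);out=[]
    for k,hh in [("green",.0185),("red",.026)]:
        A=[(ce,s) for i,ce,s in blobs(M[k],60)[0]]
        B=[(ce,s) for i,ce,s in blobs(M2[k],60)[0]]
        for ce,s in A:
            if s[2]>40: continue
            w=ray(c,ce,hh)[0]
            bc=[(tri(c,ce,c2,be),be) for be,bs in B if bs[2]<30]
            bc=min(bc,key=lambda t:t[0][1]+abs(np.linalg.norm(t[0][0]-w))) if bc else None
            if bc and (bc[0][1]>.02 or np.linalg.norm(bc[0][0]-w)>.04): bc=None
            print(k,ce.round(0),s[2:].tolist(),"ray",w.round(4),"tri",(bc[0][0].round(4),bc[0][1].round(4)) if bc else None)
E
python3 - <<'E'
from pep import *
find(); snap("wrist","w5")
E
```

```text
green [170. 243.] [17, 17, 196] ray [0.4654 0.3042 0.0185] tri (array([0.4646, 0.304 , 0.0191]), np.float64(0.0015))
green [252. 244.] [15, 15, 189] ray [0.4579 0.1061 0.0185] tri (array([0.4568, 0.1061, 0.0191]), np.float64(0.002))
green [214. 249.] [17, 17, 196] ray [0.4484 0.1984 0.0185] tri (array([0.4473, 0.1982, 0.0198]), np.float64(0.0018))
red [389. 158.] [36, 66, 353] ray [ 0.6687 -0.2437  0.026 ] tri None
red [419. 243.] [22, 20, 359] ray [ 0.4505 -0.3013  0.026 ] tri (array([ 0.4496, -0.3009,  0.0271]), np.float64(0.0015))
```

View pics/w5.png

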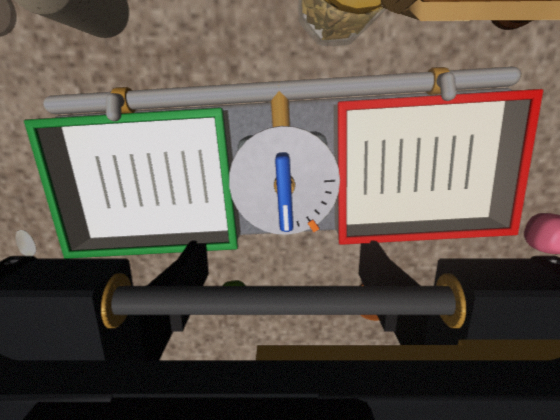

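>>> jog_arm(
  steps=[
    [[-45,-18,0],[0,0,0]],
    [[-45,-18,0],[0,0,0]],
    [[-45,-18,15],[0,0,0]],
    [[-45,-17,15],[0,0,0]],
    [[0,0,30],[0,0,-0.1]],
  ],
)

```text
time: 7.75
eef_pos: [0.4544, 0.1083, 0.1873]
eef_rot: [0.001, 0.999, 0.046, 0.001]
force: [0.7, -0.4, -0.7]
width: 0.0873
```

>>> jog_arm(
  steps=[
    [[0,0,40],[0,0,-0.1]],
    [[0,0,40],[0,0,0]],
    [[0,0,0],[0,0,0]],
    [[0,0,0],[0,0,0]],
  ],
)

```text
time: 8.15
eef_pos: [0.4574, 0.1057, 0.1066]
eef_rot: [-0.0, 0.996, 0.093, -0.001]
force: [0.5, -0.6, 0.0]
width: 0.087
```

```bash
python3 - <<'E'
from h import *
st(); to_tool([.457,.106,.013]); snap("wrist","w6")
E
```

```text
t 8.15 tcp [0.4574 0.1057 0.1066] w 0.087 F [ 0.5 -0.6  0. ] q [ 0.21  0.09 -0.55  1.99  0.05  1.08 -1.75]
tool shift mm [-0.1 -0.3 93.6] yaw 0.187 tilt z [-0.002  0.    -1.   ]
```

View pics/w6.png

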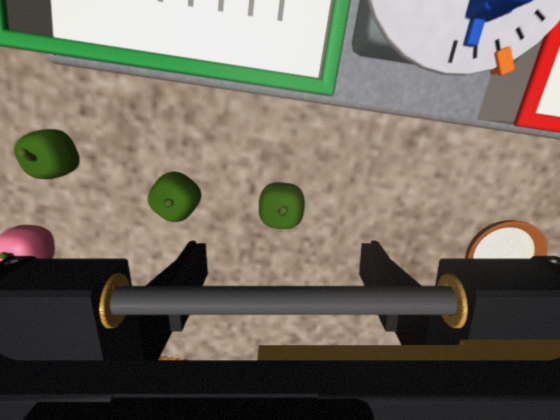

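```bash
cat >> pep.py <<'E'
def wfind(k="green",hh=.0185,save=None,amin=150):
    p,d,c=snap("wrist",save); M=masks(p)[k]
    for i,ce,s in blobs(M,amin)[0]:
        if s[2]<140: print("wrist",k,ce.round(0),s[2:].tolist(),"ray",ray(c,ce,hh)[0].round(4))
E
python3 - <<'E'
from pep import *
wfind()
E
```

```text
wrist green [ 48. 155.] [64, 48, 2371] ray [0.4652 0.3077 0.0185]
wrist green [175. 198.] [52, 49, 1824] ray [0.448  0.2004 0.0185]
wrist green [281. 207.] [43, 45, 1621] ray [0.4569 0.1078 0.0185]
```

Views agree within 2 mm. Descend and grip.

>>> jog_arm(
  steps=[
    [[0,-1,35],[0,0,0]],
    [[0,0,35],[0,0,0]],
    [[0,0,23],[0,0,0]],
    [[0,0,0],[0,0,0]],
    [[0,0,0],[0,0,0]],
  ],
  claw=0.6,
)

```text
time: 8.75
eef_pos: [0.4589, 0.107, 0.0151]
eef_rot: [-0.0, 0.996, 0.093, 0.001]
force: [0.2, -0.2, 0.2]
width: 0.07
```

>>> jog_arm(
  steps=[
    [[0,0,0],[0,0,0]],
    [[0,0,0],[0,0,0]],
    [[0,0,0],[0,0,0]],
    [[0,0,0],[0,0,0]],
    [[0,0,0],[0,0,0]],
  ],
  claw=-1,
  force=15,
)

```text
time: 9.25
eef_pos: [0.4579, 0.1066, 0.0138]
eef_rot: [0.0, 0.996, 0.093, 0.0]
force: [0.2, -0.1, 0.9]
width: 0.0371
```

>>> jog_arm(
  steps=[
    [[0,0,0],[0,0,0]],
    [[0,0,0],[0,0,0]],
    [[0,0,0],[0,0,0]],
    [[0,0,0],[0,0,0]],
  ],
)

```text
time: 9.65
eef_pos: [0.4578, 0.1068, 0.0136]
eef_rot: [-0.0, 0.996, 0.093, 0.0]
force: [-0.4, 0.7, 2.6]
width: 0.0335
```

>>> jog_arm(
  steps=[
    [[0,0,-30],[0,0,0]],
    [[0,0,-40],[0,0,0]],
    [[0,0,-40],[0,0,0]],
    [[0,0,0],[0,0,0]],
    [[0,0,0],[0,0,0]],
  ],
)

```text
time: 10.15
eef_pos: [0.458, 0.1064, 0.1237]
eef_rot: [0.0, 0.996, 0.093, 0.001]
force: [-0.4, -0.9, -2.1]
width: 0.0337
```

```bash
python3 - <<'E'
from pep import *
st(); to_tool([.610,.150,.12]);wfind(save="w7")
E
```

```text
t 10.15 tcp [0.458  0.1064 0.1237] w 0.0337 F [-0.4 -0.9 -2.1] q [ 0.22  0.07 -0.56  1.97  0.04  1.11 -1.74]
tool shift mm [157.4 -14.7   3.9] yaw 0.186 tilt z [ 0.001 -0.    -1.   ]
wrist green [ 62. 153.] [58, 45, 2056] ray [0.4649 0.307  0.0185]
wrist green [181. 193.] [48, 46, 1603] ray [0.4476 0.2001 0.0185]
wrist green [283. 254.] [65, 66, 3638] ray [0.4051 0.0969 0.0185]
```

View pics/w7.png

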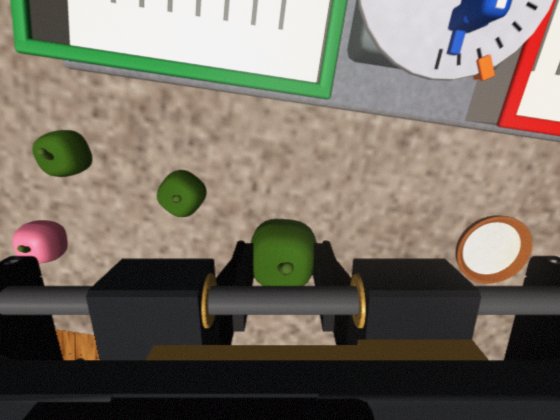

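The pepper is held at (283,254), upright between the pads. Carrying it to the green basin.

>>> jog_arm(
  steps=[
    [[40,-4,0],[0,0,0]],
    [[40,-4,0],[0,0,0]],
    [[40,-4,0],[0,0,0]],
    [[37,-3,0],[0,0,0]],
    [[0,0,0],[0,0,0]],
  ],
)

```text
time: 10.7
eef_pos: [0.6111, 0.1512, 0.1197]
eef_rot: [-0.001, 0.996, 0.093, -0.002]
force: [0.2, -0.3, -2.1]
width: 0.033
```

>>> jog_arm(
  steps=[
    [[0,0,30],[0,0,0]],
    [[0,0,30],[0,0,0]],
    [[0,0,23],[0,0,0]],
    [[0,0,0],[0,0,0]],
    [[0,0,0],[0,0,0]],
  ],
)

```text
time: 11.2
eef_pos: [0.6081, 0.1504, 0.0397]
eef_rot: [0.0, 0.996, 0.093, -0.001]
force: [-0.6, 0.3, -0.4]
width: 0.0328
```

>>> jog_arm(
  steps=[
    [[0,0,0],[0,0,0]],
    [[0,0,0],[0,0,0]],
    [[0,0,0],[0,0,0]],
    [[0,0,-20],[0,0,0]],
    [[0,0,-40],[0,0,0]],
  ],
  claw=0.2,
)

```text
time: 11.7
eef_pos: [0.6074, 0.1498, 0.0989]
eef_rot: [0.0, 0.996, 0.093, -0.002]
force: [0.3, -0.1, 0.4]
width: 0.0516
```

>>> jog_arm(
  steps=[
    [[0,0,-30],[0,0,0]],
    [[0,0,0],[0,0,0]],
    [[0,0,0],[0,0,0]],
  ],
)

```text
time: 12.0
eef_pos: [0.6098, 0.1506, 0.1317]
eef_rot: [-0.0, 0.996, 0.093, 0.001]
force: [-0.5, 1.2, -0.1]
width: 0.0518
```

```bash
python3 - <<'E'
from pep import *
st(); find(); to_tool([.4475,.199,.12]);wfind(save="w8")
E
```

```text
t 12.0 tcp [0.6098 0.1506 0.1317] w 0.0518 F [-0.5  1.2 -0.1] q [ 0.11  0.39 -0.54  1.6   0.21  1.21 -1.85]
green [170. 243.] [17, 17, 199] ray [0.4655 0.3044 0.0185] tri (array([0.4646, 0.3042, 0.0193]), np.float64(0.0016))
green [214. 249.] [17, 17, 197] ray [0.4483 0.1982 0.0185] tri (array([0.4473, 0.1981, 0.0196]), np.float64(0.0018))
red [419. 243.] [22, 20, 360] ray [ 0.4504 -0.3013  0.026 ] tri (array([ 0.4491, -0.301 ,  0.0267]), np.float64(0.0023))
tool shift mm [-149.3  -77.9    9.8] yaw 0.187 tilt z [-0.001 -0.    -1.   ]
wrist green [280. 208.] [39, 37, 1093] ray [0.5997 0.1511 0.0185]
wrist green [283. 275.] [95, 22, 982] ray [0.5291 0.135  0.0185]
wrist green [220. 335.] [22, 25, 294] ray [0.444  0.1887 0.0185]
```

View pics/w8.png

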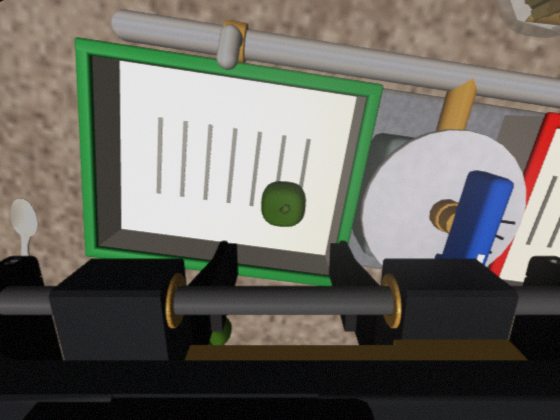

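>>> jog_arm(
  steps=[
    [[-38,-20,0],[0,0,0]],
    [[-38,-20,0],[0,0,0]],
    [[-38,-19,0],[0,0,0]],
    [[-35,-19,0],[0,0,0]],
    [[0,0,0],[0,0,-0.1]],
  ],
  claw=0.7,
)

```text
time: 12.65
eef_pos: [0.4433, 0.2012, 0.1296]
eef_rot: [0.001, 0.989, 0.146, -0.001]
force: [-0.2, -0.1, -0.2]
width: 0.073
```

>>> jog_arm(
  steps=[
    [[0,0,0],[0,0,-0.1]],
    [[0,0,15],[0,0,0]],
    [[0,0,0],[0,0,0]],
    [[0,0,0],[0,0,0]],
  ],
)

```text
time: 13.05
eef_pos: [0.4478, 0.1993, 0.115]
eef_rot: [-0.0, 0.981, 0.192, -0.001]
force: [-0.4, 0.7, 0.3]
width: 0.0742
```

```bash
python3 - <<'E'
from pep import *
st(); to_tool([.4475,.199,.013]);wfind(save="w9")
E
```

```text
t 13.05 tcp [0.4478 0.1993 0.115 ] w 0.0742 F [-0.4  0.7  0.3] q [ 0.1   0.14 -0.65  1.93  0.09  1.1  -1.77]
tool shift mm [ -0.2   0.2 102. ] yaw 0.386 tilt z [-0.002 -0.    -1.   ]
wrist green [440.  29.] [46, 52, 1508] ray [0.6226 0.1404 0.0185]
wrist green [173. 139.] [50, 47, 1959] ray [0.4654 0.3067 0.0185]
wrist green [282. 203.] [46, 47, 1508] ray [0.4475 0.1999 0.0185]
```

>>> jog_arm(
  steps=[
    [[0,0,35],[0,0,0]],
    [[0,0,35],[0,0,0]],
    [[0,0,32],[0,0,0]],
    [[0,0,0],[0,0,0]],
    [[0,0,0],[0,0,0]],
  ],
)

```text
time: 13.6
eef_pos: [0.4484, 0.1998, 0.0142]
eef_rot: [-0.0, 0.981, 0.192, -0.0]
force: [0.5, 0.5, -0.6]
width: 0.0741
```

>>> jog_arm(
  steps=[
    [[0,0,0],[0,0,0]],
    [[0,0,0],[0,0,0]],
    [[0,0,0],[0,0,0]],
    [[0,0,0],[0,0,0]],
    [[0,0,0],[0,0,0]],
  ],
  claw=-1,
  force=15,
)

```text
time: 14.1
eef_pos: [0.4485, 0.1995, 0.0139]
eef_rot: [0.0, 0.981, 0.192, 0.0]
force: [0.1, -0.3, -0.8]
width: 0.0418
```

>>> jog_arm(
  steps=[
    [[0,0,0],[0,0,0]],
    [[0,0,0],[0,0,0]],
    [[0,0,0],[0,0,0]],
    [[0,0,0],[0,0,0]],
  ],
)

```text
time: 14.5
eef_pos: [0.4484, 0.1996, 0.0136]
eef_rot: [-0.0, 0.981, 0.192, 0.0]
force: [-0.9, 1.2, 1.5]
width: 0.037
```

>>> jog_arm(
  steps=[
    [[0,0,-30],[0,0,0]],
    [[0,0,-40],[0,0,0]],
    [[0,0,-40],[0,0,0]],
    [[0,0,0],[0,0,0]],
    [[0,0,0],[0,0,0]],
  ],
)

```text
time: 15.0
eef_pos: [0.4486, 0.1993, 0.1237]
eef_rot: [0.0, 0.981, 0.192, 0.001]
force: [-1.1, -1.3, -2.0]
width: 0.0371
```

```bash
python3 - <<'E'
from pep import *
st(); to_tool([.655,.205,.12]);wfind(save="w10")
E
```

```text
t 15.0 tcp [0.4486 0.1993 0.1237] w 0.0371 F [-1.1 -1.3 -2. ] q [ 0.11  0.13 -0.66  1.92  0.09  1.12 -1.76]
tool shift mm [193.3  72.5   4. ] yaw 0.386 tilt z [ 0.001 -0.    -1.   ]
wrist green [229.  42.] [137, 85, 1735] ray [0.5553 0.2893 0.0185]
wrist green [436.  34.] [37, 48, 955] ray [0.6227 0.1386 0.0185]
wrist green [177. 140.] [48, 45, 1806] ray [0.465  0.3064 0.0185]
wrist green [283. 254.] [68, 68, 3640] ray [0.3988 0.179  0.0185]
```

View pics/w10.png

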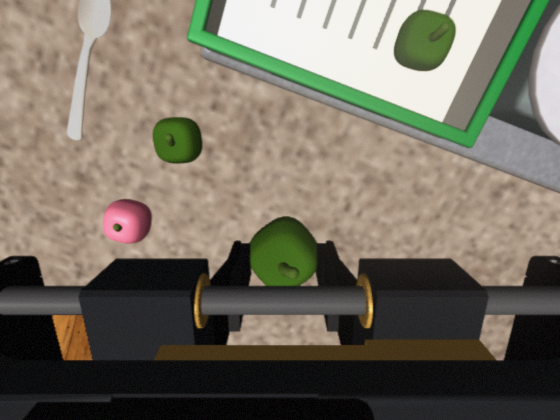

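>>> jog_arm(
  steps=[
    [[47,15,0],[0,0,0]],
    [[47,15,0],[0,0,0]],
    [[47,15,0],[0,0,0]],
    [[46,14,0],[0,0,0]],
    [[0,0,0],[0,0,0]],
  ],
)

```text
time: 15.55
eef_pos: [0.6473, 0.2135, 0.118]
eef_rot: [-0.0, 0.982, 0.19, -0.002]
force: [0.8, -0.4, -2.3]
width: 0.0364
```

>>> jog_arm(
  steps=[
    [[0,0,30],[0,0,0]],
    [[0,0,30],[0,0,0]],
    [[0,0,24],[0,0,0]],
    [[0,0,0],[0,0,0]],
    [[0,0,0],[0,0,0]],
  ],
)

```text
time: 16.05
eef_pos: [0.6427, 0.2153, 0.0384]
eef_rot: [0.0, 0.981, 0.192, -0.001]
force: [0.1, -0.7, -0.2]
width: 0.0365
```

>>> jog_arm(
  steps=[
    [[0,0,0],[0,0,0]],
    [[0,0,0],[0,0,0]],
    [[0,0,0],[0,0,0]],
    [[0,0,-20],[0,0,0]],
    [[0,0,-40],[0,0,0]],
  ],
  claw=0.2,
)

```text
time: 16.55
eef_pos: [0.642, 0.2144, 0.0976]
eef_rot: [0.0, 0.981, 0.192, -0.003]
force: [0.6, 0.6, 0.4]
width: 0.0519
```

>>> jog_arm(
  steps=[
    [[0,0,-30],[0,0,0]],
    [[0,0,0],[0,0,0]],
    [[0,0,0],[0,0,0]],
  ],
)

```text
time: 16.85
eef_pos: [0.6444, 0.2156, 0.1309]
eef_rot: [-0.0, 0.981, 0.192, 0.001]
force: [0.7, 0.1, -1.4]
width: 0.0522
```

```bash
python3 - <<'E'
from pep import *
st(); find(); to_tool([.4645,.305,.12]);wfind(save="w11",hh=.036)
E
```

```text
t 16.85 tcp [0.6444 0.2156 0.1309] w 0.0522 F [ 0.7  0.1 -1.4] q [ 0.03  0.5  -0.58  1.46  0.28  1.26 -1.76]
green [175. 194.] [37, 41, 200] ray [0.5897 0.2968 0.0185] tri None
green [170. 243.] [17, 17, 200] ray [0.4656 0.3043 0.0185] tri (array([0.4647, 0.3041, 0.0193]), np.float64(0.0016))
red [419. 243.] [22, 20, 356] ray [ 0.4502 -0.3014  0.026 ] tri (array([ 0.4494, -0.3013,  0.0262]), np.float64(0.0016))
tool shift mm [-131.7 -150.8    8.9] yaw 0.387 tilt z [-0.001 -0.001 -1.   ]
wrist green [413. 192.] [119, 115, 1960] ray [0.6968 0.1136 0.036 ]
wrist green [278. 204.] [42, 39, 1056] ray [0.6421 0.2192 0.036 ]
wrist green [322. 265.] [18, 33, 425] ray [0.6014 0.1584 0.036 ]
wrist green [315. 328.] [102, 31, 892] ray [0.5349 0.1362 0.036 ]
```

View pics/w11.png

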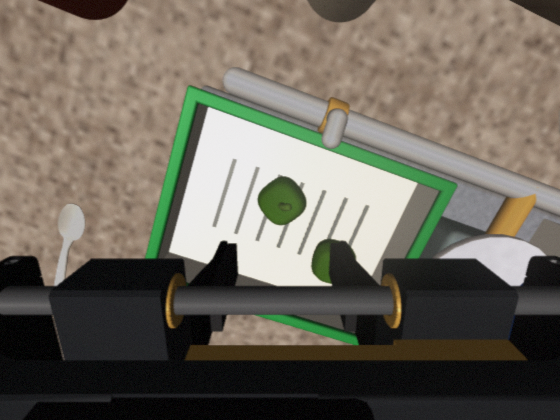

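>>> jog_arm(
  steps=[
    [[-32,-37,0],[0,0,0]],
    [[-32,-37,0],[0,0,0]],
    [[-32,-37,0],[0,0,0]],
    [[-32,-37,0],[0,0,0]],
    [[-4,-3,10],[0,0,-0.1]],
  ],
  claw=0.6,
)

```text
time: 17.5
eef_pos: [0.4589, 0.3099, 0.1201]
eef_rot: [-0.001, 0.969, 0.245, -0.0]
force: [0.3, 0.2, 0.6]
width: 0.0691
```

>>> jog_arm(
  steps=[
    [[0,0,0],[0,0,0]],
    [[0,0,0],[0,0,0]],
    [[0,0,0],[0,0,0]],
  ],
)

```text
time: 17.8
eef_pos: [0.4658, 0.3045, 0.1194]
eef_rot: [-0.0, 0.971, 0.239, -0.0]
force: [-1.2, -0.3, -0.7]
width: 0.0692
```

```bash
python3 - <<'E'
from pep import *
st(); to_tool([.465,.305,.013]);wfind(save="w12")
E
```

```text
t 17.8 tcp [0.4658 0.3045 0.1194] w 0.0692 F [-1.2 -0.3 -0.7] q [-0.06  0.29 -0.7   1.78  0.2   1.15 -1.91]
tool shift mm [ -0.4  -0.8 106.4] yaw 0.483 tilt z [-0. -0. -1.]
wrist green [504.  52.] [60, 59, 2475] ray [0.6582 0.2062 0.0185]
wrist green [540. 141.] [43, 50, 1757] ray [0.6172 0.134  0.0185]
wrist green [281. 202.] [42, 43, 1492] ray [0.4647 0.3059 0.0185]
```

View pics/w12.png

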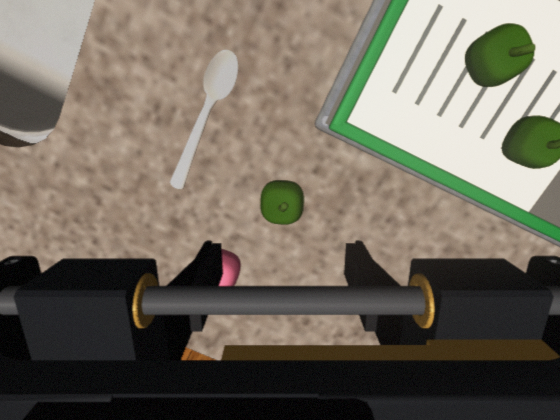

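>>> jog_arm(
  steps=[
    [[-1,-1,35],[0,0,0]],
    [[0,0,35],[0,0,0]],
    [[0,0,36],[0,0,0]],
    [[0,0,0],[0,0,0]],
    [[0,0,0],[0,0,0]],
  ],
)

```text
time: 18.35
eef_pos: [0.4635, 0.3057, 0.0139]
eef_rot: [-0.0, 0.971, 0.24, -0.001]
force: [0.4, 0.0, 0.3]
width: 0.0697
```

>>> jog_arm(
  steps=[
    [[0,0,0],[0,0,0]],
    [[0,0,0],[0,0,0]],
    [[0,0,0],[0,0,0]],
    [[0,0,0],[0,0,0]],
    [[0,0,0],[0,0,0]],
  ],
  claw=-1,
  force=15,
)

```text
time: 18.85
eef_pos: [0.4634, 0.3059, 0.0139]
eef_rot: [-0.0, 0.971, 0.241, 0.0]
force: [0.5, -0.1, -0.1]
width: 0.0375
```

>>> jog_arm(
  steps=[
    [[0,0,0],[0,0,0]],
    [[0,0,0],[0,0,0]],
    [[0,0,0],[0,0,0]],
    [[0,0,0],[0,0,0]],
  ],
)

```text
time: 19.25
eef_pos: [0.4635, 0.3058, 0.0137]
eef_rot: [0.0, 0.971, 0.241, 0.0]
force: [0.4, -2.6, 4.2]
width: 0.0338
```

>>> jog_arm(
  steps=[
    [[0,0,-30],[0,0,0]],
    [[0,0,-40],[0,0,0]],
    [[0,0,-40],[0,0,0]],
    [[0,0,0],[0,0,0]],
    [[0,0,0],[0,0,0]],
  ],
)

```text
time: 19.75
eef_pos: [0.4633, 0.3061, 0.1238]
eef_rot: [-0.0, 0.971, 0.241, 0.001]
force: [0.4, -0.4, -0.4]
width: 0.0331
```

```bash
python3 - <<'E'
from pep import *
st(); to_tool([.612,.262,.12]);wfind(save="w13")
E
```

```text
t 19.75 tcp [0.4633 0.3061 0.1238] w 0.0331 F [ 0.4 -0.4 -0.4] q [-0.05  0.28 -0.71  1.78  0.2   1.16 -1.9 ]
tool shift mm [110.8 108.6   4. ] yaw 0.487 tilt z [ 0.001  0.001 -1.   ]
wrist green [504.  53.] [59, 57, 2331] ray [0.6578 0.2061 0.0185]
wrist green [539. 140.] [44, 49, 1720] ray [0.6172 0.1337 0.0185]
wrist green [283. 251.] [65, 69, 3752] ray [0.418  0.2825 0.0185]
```

View pics/w13.png

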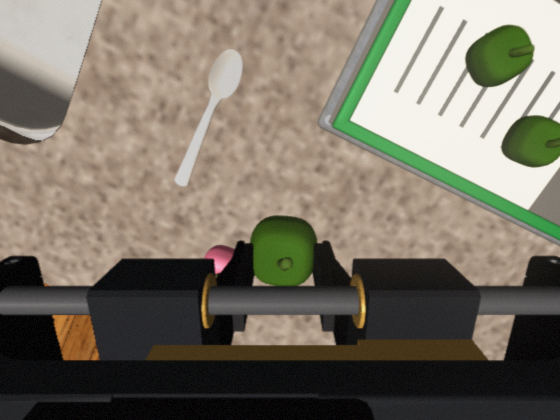

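>>> jog_arm(
  steps=[
    [[20,30,0],[0,0,0]],
    [[20,30,0],[0,0,0]],
    [[20,30,0],[0,0,0]],
    [[20,30,0],[0,0,0]],
    [[0,0,0],[0,0,0]],
  ],
)

```text
time: 20.3
eef_pos: [0.5933, 0.232, 0.1205]
eef_rot: [0.001, 0.971, 0.238, -0.001]
force: [-0.5, 0.5, -1.2]
width: 0.0334
```

>>> jog_arm(
  steps=[
    [[0,0,30],[0,0,0]],
    [[0,0,30],[0,0,0]],
    [[0,0,25],[0,0,0]],
    [[0,0,0],[0,0,0]],
    [[0,0,0],[0,0,0]],
  ],
)

```text
time: 20.8
eef_pos: [0.589, 0.2374, 0.0377]
eef_rot: [-0.0, 0.97, 0.241, -0.001]
force: [0.5, 0.4, -0.5]
width: 0.0336
```

>>> jog_arm(
  steps=[
    [[0,0,0],[0,0,0]],
    [[0,0,0],[0,0,0]],
    [[0,0,0],[0,0,0]],
    [[0,0,-20],[0,0,0]],
    [[0,0,-40],[0,0,0]],
  ],
  claw=0.1,
)

```text
time: 21.3
eef_pos: [0.5883, 0.2362, 0.0968]
eef_rot: [0.0, 0.971, 0.241, -0.002]
force: [0.8, -0.6, 0.6]
width: 0.0473
```

>>> jog_arm(
  steps=[
    [[0,0,-40],[0,0,0]],
    [[0,0,-40],[0,0,0]],
    [[0,0,0],[0,0,0]],
    [[0,0,0],[0,0,0]],
  ],
)

```text
time: 21.7
eef_pos: [0.5907, 0.2376, 0.1801]
eef_rot: [-0.0, 0.971, 0.241, 0.002]
force: [-0.7, -0.5, -0.9]
width: 0.0481
```

```bash
python3 - <<'E'
from pep import *
st(); find(); to_tool([.4495,-.301,.2]);wfind(save="w14",hh=.036)
E
```

```text
t 21.7 tcp [0.5907 0.2376 0.1801] w 0.0481 F [-0.7 -0.5 -0.9] q [ 0.04  0.39 -0.64  1.51  0.24  1.31 -1.71]
green [246. 154.] [35, 54, 249] ray [0.6896 0.1176 0.0185] tri None
red [420. 243.] [22, 20, 355] ray [ 0.4505 -0.3015  0.026 ] tri (array([ 0.4494, -0.3011,  0.027 ]), np.float64(0.0018))
tool shift mm [-375.4  409.8  -21.8] yaw 0.487 tilt z [-0.001 -0.001 -1.   ]
wrist green [280. 191.] [32, 31, 763] ray [0.5876 0.2394 0.036 ]
```

View pics/w14.png

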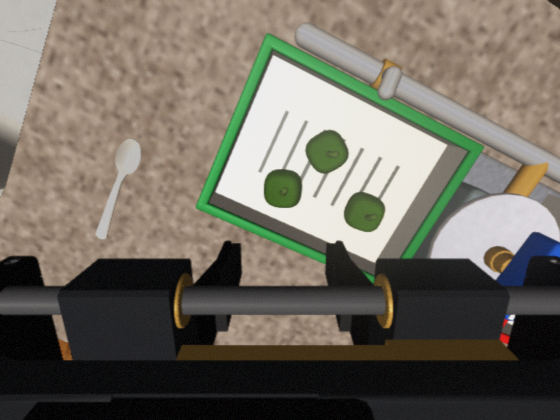

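>>> jog_arm(
  steps=[
    [[-31,34,0],[0,0,0]],
    [[-31,34,0],[0,0,0]],
    [[-31,34,0],[0,0,0]],
    [[-31,34,0],[0,0,0]],
    [[-31,34,0],[0,0,0]],
  ],
  claw=1,
)

```text
time: 22.35
eef_pos: [0.5312, 0.0126, 0.1774]
eef_rot: [-0.0, 0.971, 0.241, -0.001]
force: [0.9, -0.6, -0.4]
width: 0.08
```

>>> jog_arm(
  steps=[
    [[-31,34,0],[0,0,0]],
    [[-31,34,0],[0,0,0]],
    [[-31,34,0],[0,0,0]],
    [[-31,34,0],[0,0,0]],
    [[-31,34,0],[0,0,0]],
  ],
)

```text
time: 22.85
eef_pos: [0.4737, -0.2099, 0.1776]
eef_rot: [-0.0, 0.971, 0.241, -0.001]
force: [0.5, 0.4, 0.7]
width: 0.0871
```

>>> jog_arm(
  steps=[
    [[-31,34,0],[0,0,0]],
    [[-31,34,0],[0,0,0]],
    [[0,0,0],[0,0,0.147]],
    [[0,0,0],[0,0,0.147]],
    [[0,0,0],[0,0,0.147]],
  ],
)

```text
time: 23.35
eef_pos: [0.4513, -0.2975, 0.1771]
eef_rot: [-0.001, 1.0, 0.019, -0.001]
force: [0.4, -0.5, -0.0]
width: 0.0871
```

>>> jog_arm(
  steps=[
    [[0,0,10],[0,0,0.147]],
    [[0,0,0],[0,0,0]],
    [[0,0,0],[0,0,0]],
  ],
)

```text
time: 23.65
eef_pos: [0.4516, -0.2971, 0.1677]
eef_rot: [-0.001, 0.999, -0.048, -0.001]
force: [0.3, 1.1, -0.3]
width: 0.0872
```

```bash
python3 - <<'E'
from pep import *
st(); to_tool([.4495,-.301,.017]);wfind("red",save="w15",hh=.026); find()
E
```

```text
t 23.65 tcp [ 0.4516 -0.2971  0.1677] w 0.0872 F [ 0.3  1.1 -0.3] q [ 0.74  0.16 -0.26  1.77  0.04  1.22 -1.2 ]
tool shift mm [ -1.5   4.3 150.7] yaw -0.097 tilt z [-0.002  0.001 -1.   ]
wrist red [284. 195.] [46, 45, 1478] ray [ 0.4465 -0.2973  0.026 ]
green [206. 169.] [16, 16, 184] ray [0.6514 0.2189 0.0185] tri None
green [233. 183.] [15, 15, 183] ray [0.6146 0.1515 0.0185] tri (array([0.6086, 0.1495, 0.0365]), np.float64(0.0012))
green [198. 191.] [16, 16, 186] ray [0.5964 0.2401 0.0185] tri None
red [419. 246.] [22, 13, 213] ray [ 0.4416 -0.3     0.026 ] tri (array([ 0.4451, -0.3003,  0.0261]), np.float64(0.0069))
```

View pics/w15.png

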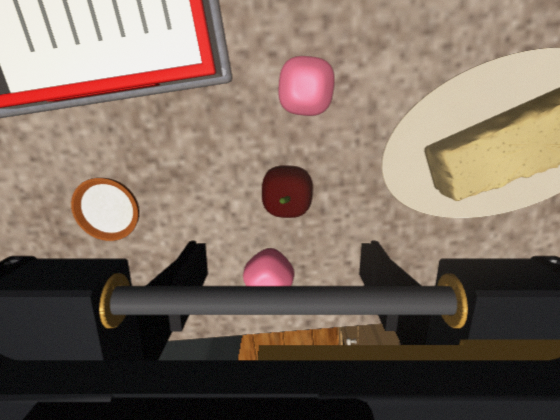

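```bash
python3 - <<'E'
from pep import *
p,d,c=snap("wrist")
for u in [(430,150),(445,190),(450,170),(480,160),(390,160),(420,140),(287,192),(306,86),(268,265)]:
    print(u,pts(c,u,d[u[1],u[0]]).round(3))
E
```

```text
(430, 150) [[ 0.48  -0.446  0.029]]
(445, 190) [[ 0.441 -0.457  0.041]]
(450, 170) [[ 0.464 -0.453  0.056]]
(480, 160) [[ 0.471 -0.48   0.056]]
(390, 160) [[ 0.471 -0.413  0.011]]
(420, 140) [[ 0.488 -0.446  0.006]]
(287, 192) [[ 0.457 -0.301  0.05 ]]
(306, 86) [[ 0.55  -0.327  0.048]]
(268, 265) [[ 0.377 -0.274  0.043]]
```

>>> jog_arm(
  steps=[
    [[-3,3,40],[0,0,0]],
    [[0,0,40],[0,0,0]],
    [[0,0,40],[0,0,0]],
    [[0,0,32],[0,0,0]],
    [[0,0,0],[0,0,0]],
  ],
)

```text
time: 24.35
eef_pos: [0.446, -0.2984, 0.0127]
eef_rot: [-0.002, 0.999, -0.05, -0.003]
force: [-0.7, 0.1, 0.9]
width: 0.0866
```

>>> jog_arm(
  steps=[
    [[0,0,0],[0,0,0]],
    [[0,0,0],[0,0,0]],
    [[0,0,0],[0,0,0]],
    [[0,0,0],[0,0,0]],
    [[0,0,0],[0,0,0]],
  ],
  claw=-1,
  force=15,
)

```text
time: 24.85
eef_pos: [0.4493, -0.3004, 0.0174]
eef_rot: [0.0, 0.999, -0.051, 0.001]
force: [0.3, -0.8, -0.2]
width: 0.0546
```

>>> jog_arm(
  steps=[
    [[0,0,0],[0,0,0]],
    [[0,0,0],[0,0,0]],
    [[0,0,0],[0,0,0]],
    [[0,0,0],[0,0,0]],
  ],
)

```text
time: 25.25
eef_pos: [0.4492, -0.3004, 0.0169]
eef_rot: [0.0, 0.999, -0.051, 0.0]
force: [-0.7, -0.1, 5.9]
width: 0.0496
```

>>> jog_arm(
  steps=[
    [[0,0,-30],[0,0,0]],
    [[0,0,-40],[0,0,0]],
    [[0,0,-40],[0,0,0]],
    [[0,0,0],[0,0,0]],
    [[0,0,0],[0,0,0]],
  ],
)

```text
time: 25.75
eef_pos: [0.449, -0.3002, 0.1268]
eef_rot: [0.0, 0.999, -0.051, 0.0]
force: [-0.4, 1.1, -2.2]
width: 0.05
```

```bash
python3 - <<'E'
from pep import *
st(); to_tool([.635,-.145,.13]);wfind("red",save="w16")
E
```

```text
t 25.75 tcp [ 0.449  -0.3002  0.1268] w 0.05 F [-0.4  1.1 -2.2] q [ 0.74  0.19 -0.26  1.83  0.05  1.13 -1.21]
tool shift mm [ 169.4 -173.2   -3.2] yaw -0.101 tilt z [ 0.001 -0.001 -1.   ]
wrist red [280. 251.] [90, 75, 5279] ray [ 0.3965 -0.2919  0.0185]
```

View pics/w16.png

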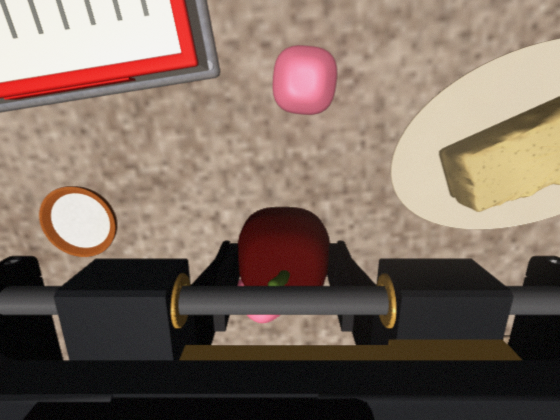

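Held. Over to the red basin, centre about (0.635,-0.145).

>>> jog_arm(
  steps=[
    [[34,-35,0],[0,0,0]],
    [[34,-35,0],[0,0,0]],
    [[34,-35,0],[0,0,0]],
    [[34,-35,0],[0,0,0]],
    [[33,-33,0],[0,0,0]],
  ],
)

```text
time: 26.3
eef_pos: [0.6346, -0.1431, 0.124]
eef_rot: [-0.0, 0.999, -0.05, -0.002]
force: [-0.0, -2.0, -0.6]
width: 0.0498
```

>>> jog_arm(
  steps=[
    [[0,0,0],[0,0,0]],
    [[0,0,30],[0,0,0]],
    [[0,0,30],[0,0,0]],
    [[0,0,27],[0,0,0]],
    [[0,0,0],[0,0,0]],
  ],
)

```text
time: 26.8
eef_pos: [0.6305, -0.1446, 0.0338]
eef_rot: [-0.001, 0.999, -0.051, -0.005]
force: [0.1, 0.0, -2.1]
width: 0.0509
```

```bash
python3 - <<'E'
from pep import *
st(); wfind("red",save="w17")
E
```

```text
t 26.8 tcp [ 0.6305 -0.1446  0.0338] w 0.0509 F [ 0.1  0.  -2.1] q [ 0.42  0.5  -0.35  1.63  0.19  1.05 -1.65]
wrist red [277. 257.] [91, 67, 4399] ray [ 0.6175 -0.1389  0.0185]
```

View pics/w17.png

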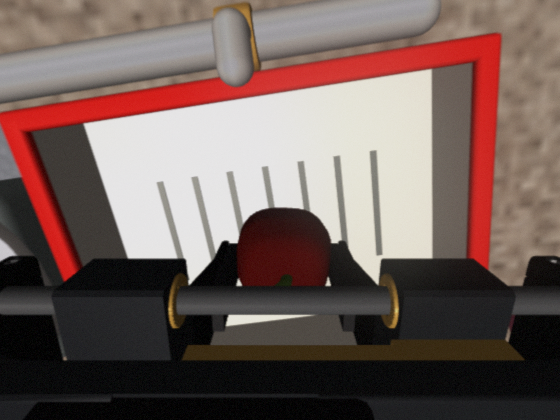

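Inside the basin. Release and rise.

>>> jog_arm(
  steps=[
    [[0,0,0],[0,0,0]],
    [[0,0,0],[0,0,0]],
    [[0,0,0],[0,0,0]],
    [[0,0,0],[0,0,0]],
    [[0,0,-30],[0,0,0]],
  ],
  claw=0.6,
)

```text
time: 27.35
eef_pos: [0.6318, -0.1447, 0.0664]
eef_rot: [-0.001, 0.999, -0.051, -0.003]
force: [-0.4, 0.2, 0.8]
width: 0.0689
```

>>> jog_arm(
  steps=[
    [[0,0,-40],[0,0,0]],
    [[0,0,-50],[0,0,0]],
    [[0,0,-50],[0,0,0]],
    [[0,0,-50],[0,0,0]],
    [[0,0,0],[0,0,0]],
  ],
)

```text
time: 27.85
eef_pos: [0.6376, -0.1452, 0.2686]
eef_rot: [0.001, 0.999, -0.051, 0.006]
force: [1.6, 0.1, 0.4]
width: 0.0693
```

```bash
python3 - <<'E'
from pep import *
st(); find(); to_tool([.636,.0315,.25]); snap("wrist","w18"); snap("top","top2"); snap("side","side2")
E
```

```text
t 27.85 tcp [ 0.6376 -0.1452  0.2686] w 0.0693 F [1.6 0.1 0.4] q [ 0.43  0.34 -0.37  1.36  0.12  1.46 -1.6 ]
green [207. 169.] [16, 16, 184] ray [0.6515 0.2188 0.0185] tri None
green [233. 183.] [15, 15, 180] ray [0.6146 0.1513 0.0185] tri (array([0.6085, 0.1493, 0.0366]), np.float64(0.0014))
green [198. 191.] [16, 16, 184] ray [0.5965 0.24   0.0185] tri None
red [351. 169.] [20, 21, 321] ray [ 0.6412 -0.1468  0.026 ] tri None
tool shift mm [ -17.  -175.7   11.3] yaw -0.101 tilt z [ 0.003 -0.001 -1.   ]
```

View pics/w18.png

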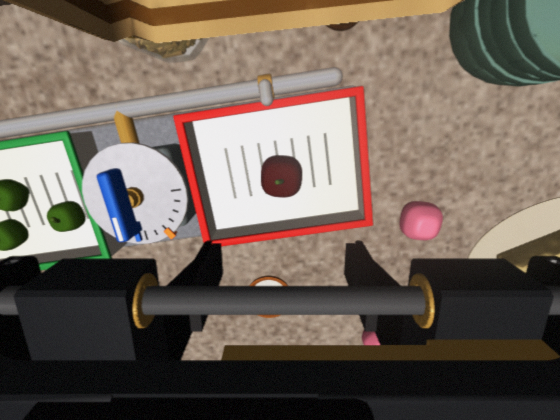

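View pics/top2.png

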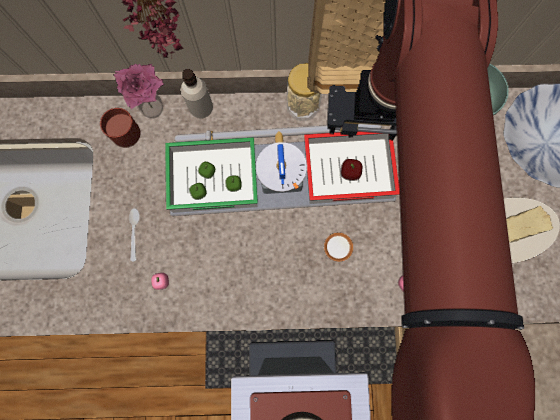

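View pics/side2.png

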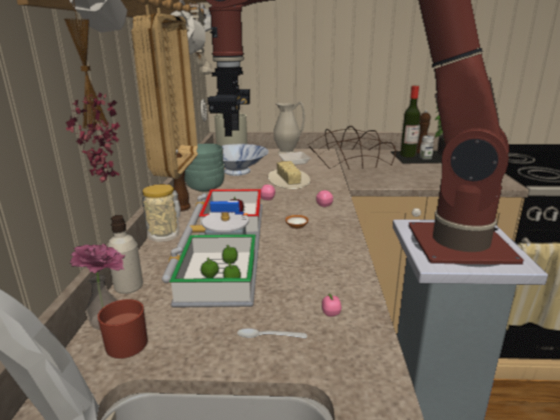

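>>> jog_arm(
  steps=[
    [[-4,-44,5],[0,0,0]],
    [[-4,-44,5],[0,0,0]],
    [[-4,-44,5],[0,0,0]],
    [[-4,-43,0],[0,0,0]],
    [[0,0,0],[0,0,-0.145]],
  ],
  claw=1,
)

```text
time: 28.6
eef_pos: [0.6346, 0.0396, 0.243]
eef_rot: [-0.002, 1.0, 0.026, -0.001]
force: [0.1, -0.1, 1.2]
width: 0.0866
```

>>> jog_arm(
  steps=[
    [[0,0,0],[0,0,0]],
    [[0,0,0],[0,0,0]],
    [[0,0,0],[0,0,0]],
  ],
)

```text
time: 28.9
eef_pos: [0.6361, 0.0288, 0.2438]
eef_rot: [0.0, 1.0, 0.019, -0.001]
force: [0.1, 0.2, 0.1]
width: 0.0868
```

```bash
python3 - <<'E'
from valve import *
st();to_tool([.636,.0318,.106]);p,d,c=snap("wrist","w19"); measure(p,d,c,(215,112,350,240))
p,d,c=snap("top"); measure(p,d,c,(250,135,312,200))
E
```

```text
t 28.9 tcp [0.6361 0.0288 0.2438] w 0.0868 F [0.1 0.2 0.1] q [ 0.24  0.33 -0.47  1.43  0.15  1.42 -1.76]
tool shift mm [ 1.000e-01 -3.100e+00  1.378e+02] yaw 0.038 tilt z [-0.001 -0.001 -1.   ]
C [0.6376 0.0312]
rms 0.0008
bar 0.042
rect ((659.0538940429688, 32.92791748046875), (117.75774383544922, 11.684402465820312), 2.399841070175171)
barC [0.6447 0.032 ]
mark (array([ 0.5873, -0.0012,  0.081 ]), np.float64(0.0598), np.float64(0.572))
tick [323. 184.] 0.0465 1.604 3
C [0.6355 0.0306]
rms 0.0054
bar 0.002
rect ((532.5216064453125, 30.908771514892578), (201.19178771972656, 8.832040786743164), 0.10977773368358612)
barC [0.5861 0.0333]
nose (array([0.5947, 0.0284, 0.0989]), np.int64(14), np.float64(0.054))
tick [287.  183.2] 0.0442 0.308 52
```

>>> jog_arm(
  steps=[
    [[0,-3,35],[0,0,0]],
    [[0,0,35],[0,0,0]],
    [[0,0,35],[0,0,0]],
    [[0,0,33],[0,0,0]],
    [[0,0,0],[0,0,0]],
  ],
)

```text
time: 29.5
eef_pos: [0.633, 0.0323, 0.1017]
eef_rot: [0.0, 1.0, 0.021, -0.004]
force: [-0.5, -0.6, 0.2]
width: 0.0868
```

>>> jog_arm(
  steps=[
    [[0,0,0],[0,0,0]],
    [[0,0,0],[0,0,0]],
    [[0,0,0],[0,0,0]],
    [[0,0,0],[0,0,0]],
    [[0,0,0],[0,0,0]],
  ],
  claw=-1,
  force=30,
)

```text
time: 30.0
eef_pos: [0.6365, 0.0337, 0.1073]
eef_rot: [0.0, 1.0, 0.022, 0.001]
force: [-0.9, -0.7, 0.1]
width: 0.0549
```

>>> jog_arm(
  steps=[
    [[0,0,0],[0,0,0]],
    [[0,0,0],[0,0,0]],
    [[0,0,0],[0,0,0]],
    [[0,0,0],[0,0,0]],
    [[0,0,0],[0,0,0]],
  ],
)

```text
time: 30.5
eef_pos: [0.6361, 0.0322, 0.1064]
eef_rot: [0.001, 1.0, 0.022, -0.0]
force: [0.2, -11.5, 0.5]
width: 0.0155
```

>>> jog_arm(
  steps=[
    [[0,0,0],[0,0,0]],
    [[0,0,0],[0,0,0]],
    [[0,0,0],[0,0,0]],
  ],
)

```text
time: 30.8
eef_pos: [0.6362, 0.0315, 0.1064]
eef_rot: [0.001, 1.0, 0.021, -0.0]
force: [-0.2, -4.9, 1.0]
width: 0.0136
```

```bash
python3 - <<'E'
from h import *
st(); print(get_obs()["torque"]); to_tool([.636,.0315,.106])
E
```

```text
t 30.8 tcp [0.6362 0.0315 0.1064] w 0.0136 F [-0.2 -4.9  1. ] q [ 0.23  0.42 -0.46  1.6   0.2   1.17 -1.79]
[-1.16486604  0.06589351  0.0168877 ]
tool shift mm [-0.2  0.   0.4] yaw 0.042 tilt z [-0.    -0.002 -1.   ]
```

>>> jog_arm(
  steps=[
    [[0,0,0],[0,0,-0.1]],
    [[0,0,0],[0,0,-0.1]],
    [[0,0,0],[0,0,-0.1]],
    [[0,0,0],[0,0,-0.1]],
    [[0,0,0],[0,0,-0.1]],
  ],
)

```text
time: 31.3
eef_pos: [0.6362, 0.0313, 0.1064]
eef_rot: [0.001, 0.963, 0.27, -0.0]
force: [-0.3, -5.6, 0.2]
width: 0.0139
```

>>> jog_arm(
  steps=[
    [[0,0,0],[0,0,-0.04]],
    [[0,0,0],[0,0,0]],
    [[0,0,0],[0,0,0]],
  ],
)

```text
time: 31.6
eef_pos: [0.6363, 0.0313, 0.1065]
eef_rot: [0.001, 0.958, 0.287, -0.0]
force: [0.3, -5.2, 0.7]
width: 0.0132
```

```bash
python3 - <<'E'
from h import *
st(); print(get_obs()["torque"]); to_tool([.6366,.0315,.106]); snap("wrist","w20")
E
```

```text
t 31.6 tcp [0.6363 0.0313 0.1065] w 0.0132 F [ 0.3 -5.2  0.7] q [ 0.3   0.43 -0.55  1.6   0.24  1.18 -1.29]
[-1.25650377 -0.0393695   0.03083187]
tool shift mm [0.4 0.  0.5] yaw 0.582 tilt z [-0.    -0.002 -1.   ]
```

View pics/w20.png

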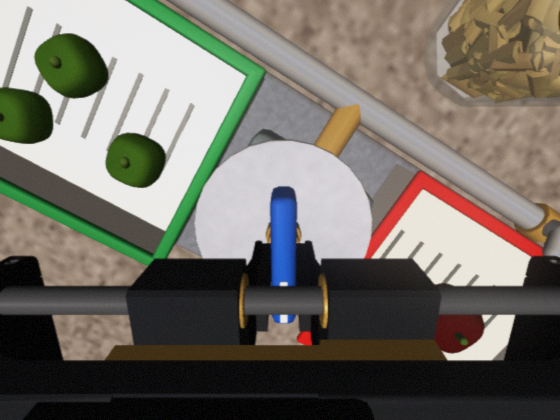

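>>> jog_arm(
  steps=[
    [[0,0,0],[0,0,0]],
    [[0,0,0],[0,0,0]],
    [[0,0,0],[0,0,0]],
    [[0,0,0],[0,0,0]],
    [[0,0,0],[0,0,0]],
  ],
  claw=1,
)

```text
time: 32.15
eef_pos: [0.6361, 0.034, 0.1065]
eef_rot: [-0.0, 0.958, 0.288, 0.0]
force: [0.2, 0.9, -0.1]
width: 0.0459
```

>>> jog_arm(
  steps=[
    [[0,0,-40],[0,0,0]],
    [[0,0,-50],[0,0,0]],
    [[0,0,-50],[0,0,0]],
    [[0,0,0],[0,0,0]],
    [[0,0,0],[0,0,0]],
  ],
)

```text
time: 32.65
eef_pos: [0.6367, 0.034, 0.248]
eef_rot: [0.0, 0.958, 0.288, 0.001]
force: [-0.8, 1.1, -0.6]
width: 0.0836
```

```bash
python3 - <<'E'
from valve import *
st();p,d,c=snap("wrist","w21",5,(215,100,355,240)); measure(p,d,c,(215,112,340,240))
E
```

```text
t 32.65 tcp [0.6367 0.034  0.248 ] w 0.0836 F [-0.8  1.1 -0.6] q [ 0.31  0.34 -0.57  1.42  0.19  1.43 -1.24]
C [0.6378 0.0315]
rms 0.0008
bar 0.578
rect ((656.6459350585938, 44.547210693359375), (118.27287292480469, 11.613739967346191), 33.278751373291016)
barC [0.6426 0.0357]
mark (array([ 0.5862, -0.0019,  0.081 ]), np.float64(0.0615), np.float64(0.575))
```

View pics/w21.png

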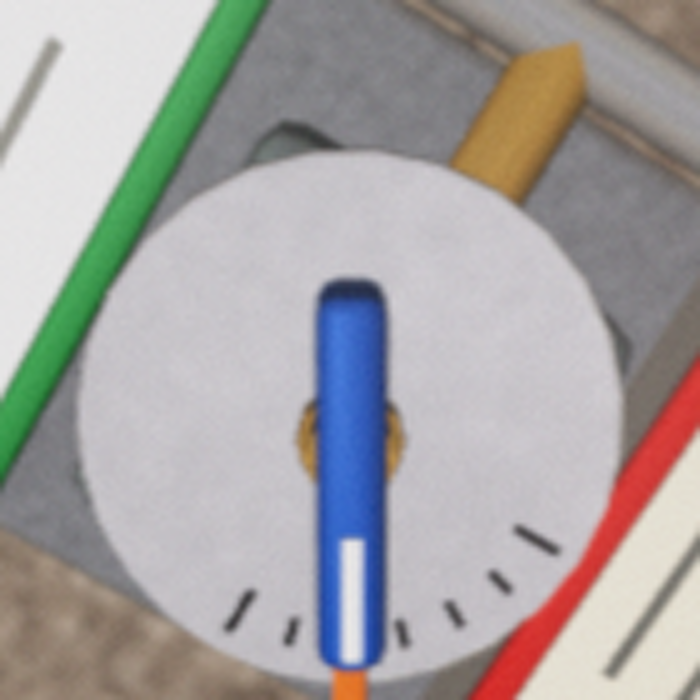

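>>> jog_arm(
  steps=[
    [[-45,0,-20],[0,0,0]],
    [[-45,0,-20],[0,0,0]],
    [[-40,0,0],[0,0,0]],
    [[0,0,0],[0,0,0]],
    [[0,0,0],[0,0,0]],
  ],
)

```text
time: 33.2
eef_pos: [0.5268, -0.0388, 0.2855]
eef_rot: [-0.0, 0.958, 0.287, -0.001]
force: [0.5, 0.3, -0.7]
width: 0.0871
```

```bash
python3 - <<'E'
from pep import *
from valve import measure
st();p,d,c=snap("wrist","w22"); measure(p,d,c,(215,20,340,150)); find(); snap("side","side3"); snap("top","top3")
E
```

```text
t 33.2 tcp [ 0.5268 -0.0388  0.2855] w 0.0871 F [ 0.5  0.3 -0.7] q [ 0.5   0.09 -0.55  1.61  0.05  1.45 -1.04]
C [0.6372 0.0324]
rms 0.0068
bar 0.585
rect ((628.8255004882812, 26.88274383544922), (78.19457244873047, 10.917030334472656), 33.726341247558594)
barC [0.6384 0.033 ]
mark (array([ 0.5877, -0.0007,  0.081 ]), np.float64(0.0596), np.float64(0.59))
nose (array([0.6009, 0.0081, 0.0992]), np.int64(46), np.float64(0.59))
green [207. 169.] [16, 16, 185] ray [0.6514 0.2188 0.0185] tri None
green [233. 183.] [15, 15, 182] ray [0.6147 0.1513 0.0185] tri (array([0.6086, 0.1493, 0.0367]), np.float64(0.0015))
green [198. 191.] [16, 16, 183] ray [0.5965 0.24   0.0185] tri None
```

View pics/w22.png

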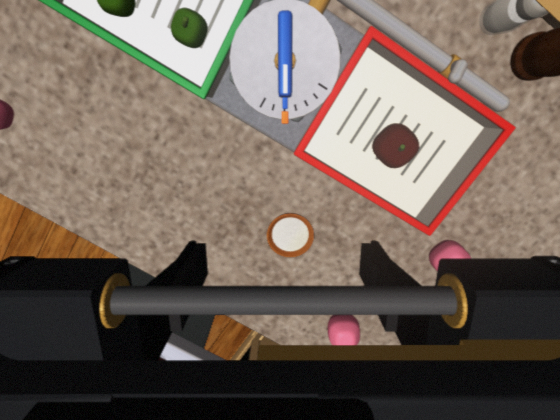

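View pics/top3.png

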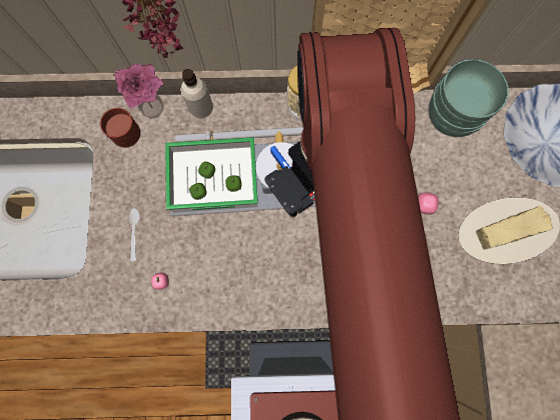

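```bash
python3 - <<'E'
from h import *
p,d,c=snap("wrist");print(p[110:118:3,2:8:2].tolist(),ray(c,(4,114),.02),pts(c,(4,114),d[114,4]))
p,d,c=snap("top");print(p[278:284:2,157:164:3].tolist(),ray(c,(160,281),.02))
E
```

```text
[[[109, 52, 66], [99, 47, 58], [83, 36, 47]], [[101, 47, 58], [93, 44, 54], [84, 41, 49]], [[94, 44, 54], [89, 44, 55], [76, 36, 46]]] [[0.38241289 0.31640491 0.02      ]] [[0.38559063 0.31182976 0.02655042]]
[[[103, 129, 68], [247, 177, 208], [221, 125, 149]], [[98, 101, 61], [241, 168, 197], [225, 127, 151]], [[222, 132, 150], [245, 177, 208], [228, 131, 156]]] [[0.37450024 0.32582763 0.02      ]]
```

```bash
python3 - <<'E'
from plant import ctrl
print(ctrl.finish_job())
E
```

```text
the job is handed in; nothing more can be done
None
```

The job is done and handed in at about 33 s of the 210 s allowed; no verdict was reported.

**What I did**
- I turned the valve to its stop. The torque jumped to 0.6 N m there, and the bar lined up with the stand and the first long tick.
- With it shut, I put the three green peppers in the green-rimmed basin and the one dark red pepper in the red-rimmed basin. Those four were the only red or green peppers I found; the pink look-alikes stayed put.
- I then opened the valve to the orange mark, let go and drew the arm back.

**Last checks**
- **Valve:** the handle bar read 0.578 to 0.585 rad, the mark 0.575 to 0.590 and the pointer nose 0.590, so they agree within about 0.015 rad. That is an opening of about 0.54 rad.
- **Peppers:** all four are in the right basins; the wrist and top views together show them.
- **Bystanders:** neither was touched; the teaspoon and salt bowl looked unmoved in the pictures.

**Where checks were weak or disagreed**
- In the last top view the arm hid the red basin, so the red pepper there rests on the wrist view and an earlier top view.
- The mark measured about 60 mm from the axis instead of 56 mm; that is a radial error and barely affects the angle.
- Two of the greens in the basin could not be triangulated from the side view; only rays from above place them.
- One top-view reading of the closed valve was spoiled by bad depth points, so I used the wrist reading instead.

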